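Stand the cutlery in the rinser cup and hold the rinse valve open at its first ring

ROBOT

A 6-joint arm with a two-finger parallel gripper is mounted at the origin on a cart in front of the work surface, level with it; the furniture and walls round the work are solid. World frame = base frame: x ahead of the robot, y to its left, z up, the work surface at z = 0. Lengths are in m, angles in rad, forces in N, time in s.
With the tool pointing down it reaches from about 0.35 to 0.775 m from the base axis. Payload 7.3 kg.
Tool frame: the origin (TCP) lies midway between the tips of the shut fingers; the grasp point (between the pads) lies 19 mm behind it; z points along the fingers, y is the line along which they close (so a half turn about z gives the same grasp; the last joint's range is limited). The gripper opens to 92 mm and grips with 3 to 60 N. Pads are 19 mm wide; open, the fingers measure 130 mm over their backs; the gripper's body (75 mm by 190 mm) begins 47 mm behind the grasp point.
Start: joints at [1.027, 0.342, 1.524, -0, 1.275, -0.146], TCP at [0.203, 0.484, 0.227] pointing down, gripper open.
Joint ranges: [-2.53, 2.53], [-0.77, 2.02], [0.04, 2.7], [-1, 4.14], [0.28, 2.66], [-3.11, 3.11]. Speed limits (rad/s): [2.57, 2.57, 3.14, 3.14, 3.14, 3.14].

INTERFACE

Orientations are given as [roll, pitch, yaw] about the fixed x, y, z axes, in that order (R = Rz(yaw) Ry(pitch) Rx(roll)).
In Python, from cell import robot, read_camera, camera_params, nets gives the robot as it stands. The module is installed in compiled form; this text tells all that it offers.
- The arm moves only by the tool step_arm, never from a script. Its argument "steps" is a list of rows, each an object of numbers: "x", "y", "z": the shift along the tool's x, y, z as a fraction of full scale; "rx", "ry", "rz": the turn, a rotation vector about the tool's x, y, z as a fraction of full scale; "claw": the opening, from -1 (shut) to 1 (fully open). In form: [{"x": .., "y": .., "z": .., "rx": .., "ry": .., "rz": .., "claw": ..}, ...]. A call has 1 to 12 rows; each row is the pose to reach, as a shift and turn from the pose commanded when the call began, along the tool's axes at that moment; what a row does not reach only later rows make up. Full scale, the value 1, is 750 mm for a shift and pi/4 rad for a turn. A row lasts 1/12 s, in which the tool goes at most 41.7 mm and 7.16 degrees, less where a joint would pass 70% of its speed; a pose out of reach is approached as far as the arm can. A call with a number of a shift or a turn outside -1 to 1 is refused whole. A call with a gripper value outside its range is refused whole. The fingers move at their own pace and stop on an object; "squeeze" is the grip in N (left out, the last holds). Time passes only in rows, so rows that repeat a pose let the fingers close. It gives the time, the measured TCP pose, the force, the opening and the grip force at its end, in the units of the state.
- robot.observe(): the state, without advancing time (a new reading comes with each control period).
- read_camera(name): name is "side" or "top" or "wrist"; returns (picture, depth): 420x560x3 uint8, blue, green, red; 420x560 float32, m along the optical axis (not along the pixel's ray), 0 where there is no reading.
- camera_params(name): a dict with "fx", "fy", "cx", "cy" (pixels), "R" (3x3) and "t" (3): a world point X has camera coordinates R X + t; the wrist camera has in their place "hand_eye" (4x4, takes a point from camera to tool coordinates, whose origin is the TCP and whose axes are the flange's). Camera axes: x right, y down, z forward; pixel columns grow to the right and rows downward; lengths in m; the calibration is good to about 2 mm. A picture is of the moment at which its call begins: read the wrist's pose just before it. camera_params takes no time and is no camera call.
- robot.hand_in(): hands the job in; it is judged then, once.
Trained networks look in the newest picture that a camera, given by its name, has taken for a name from the list of things; names that differ only in an ending like _2 or _b are one class to them, and where a whole thing is asked for, a point or a joint stands for the part that bears it (a point fixed in the world has none). Each returns a list of dicts, best first, with "conf" (0 to 1); they miss things now and then, are a little off and sometimes report something else, mostly with a low value. They report only what shows in the picture. A call takes as long as a camera call. They do not tell look-alikes from the thing itself.
- nets.masks_of(camera, query): "region" (420x560 bool, what is visible of it) and "box" ([left, top, right, bottom] in pixels, round what is visible of it).
- nets.landmark_of(camera, query): "pixel" ([row, column] in pixels: a listed point, or the origin of a listed thing).
The state is a dict: "time": time; "qpos": joint angles; "qvel": joint speeds; "joint_efforts": joint torques, N m; "tool_pos": TCP position; "tool_rot": TCP orientation; "contact_force": force on the tool from outside, world axes, zero at the start; "torque": the same for the moment, N m; "opening": finger opening in m; "grip_force": force on a finger pad.
Only numpy, scipy, OpenCV 4.12 (cv2) and the standard library are available. Lean on these libraries where they do the work, as an engineer would, in place of code of your own. Each camera call takes 0.05 s, during which the arm holds its last target. There are 200 camera calls.

TASK

Stand the loose fork and spoon in the empty perforated cup on the cutlery rinser, handle ends down on the cup's floor and eating ends up (leaning on the rim is fine), and let go of them. Then open the rinse valve: pull its black grip out until the first dark ring on the rod is just coming out of the nut, never as far as the second ring (full flow would splash), and finish still holding it there, because it springs shut when let go. Leave the cup standing in its seat and the mug and the scraper where they are.

Things in the scene. Friction and masses are not known exactly. Their poses are not given: they have to be found in the camera images.
- fork_1: stainless table fork lying on the counter, 200 x 27 x 14 mm. Origin on its underside at mid-length; x runs along it, +x the tines, -x the flat handle end; z up. The handle is an arched strip about 3.5 mm thick: its waist, 8 mm wide, lies 5 mm tines-side of the origin with its top 14 mm over the counter, underside about 10. Tines start pointing away from the robot. 40 g.
- spoon_1: stainless table spoon lying on the counter, 195 x 42 x 15 mm. Origin on its underside at mid-length; x runs along it, +x the bowl, -x the flat handle end; z up. The handle is an arched strip about 3.5 mm thick: its waist, 8 mm wide, lies 5 mm bowl-side of the origin with its top 14 mm over the counter, underside about 10. Bowl starts pointing away from the robot. 45 g.
- fork_heel (a point): handle end of the fork, 98 mm from its origin along -x; this end stands on the cup's floor
- spoon_heel (a point): handle end of the spoon, 96 mm from its origin along -x; this end stands on the cup's floor
- cup: empty round stainless cup with rows of holes, outside diameter 79 mm, rim 83 mm, 115 mm tall, wall 3 mm. Origin: centre of its underside; z up. It stands loose in the rinser's seat, a ring 24 mm tall, so its rim is 135 mm over the counter. 0.44 to 0.72 kg.
- cup_floor (a point): centre of the cup's inner floor, 4 mm above the cup's underside
- cup_seat (a point): centre of the seat on the rinser's deck, 20 mm over the counter, where the underside of the cup rests
- rinser: cutlery rinser standing fixed on the counter: steel pan 180 x 310 x 20 mm, origin at the centre of its underside, front facing its own -x, z up. Seat with the cup at (0, 85 mm). Valve box 95 x 85 x 68 mm on the deck behind the nut, its top 88 mm over the counter, at y = -95 mm. A hose runs back from it.
- gland_mouth (a point): front face of the brass nut (28 mm across) on the valve box, on the rod's axis, 60 mm over the counter; the rod comes out of it
- pull_grip (a point): on the axis of the upright black grip at the end of the rod, 98 mm over the counter; moves with it. Grip: 16 mm along the pull, 28 mm across, from 44 to 116 mm over the counter. When shut its axis is 48 mm in front of the nut. The rod, 13 mm thick, is 60 mm over the counter, so pinch above 70 mm.
- pull (a joint): how far the grip is pulled out, m, along the rinser's own -x; 0 shut, 0.056 the stop. The first ring (3 mm wide, dark) starts to come out of the nut at 0.030 and is clear of it at 0.033, the second at 0.050 and 0.053. A spring pulls it back: 4.5 N when shut, 9 N at the first ring, 13 N at the stop.
- mug_1: bystander: upside-down mug, 64 x 91 x 50 mm, origin under its middle
- scraper: bystander: plate scraper with black handle, 211 x 89 x 22 mm, origin under its middle
Not all that is in view belongs to the job. What is shaped like the cup but pink is not meant.

How it is judged:
By the outcome, as a careful person would: the job done as asked, in the order asked, and still so for the second after the job is handed in, while the arm keeps its last pose, push and grip.
It also fails if it takes over 64 s, if anything falls off the work surface, if the arm or the gripper's body presses on something with over 40 N, if the wrist force passes 120 N, or if a joint passes its speed limit or range.

## Working session

There is one attempt and no reset: what is moved stays moved. The work goes in short steps, Python scripts to look and compute and a tool call to move; the robot and the scene stay as the last step left them, time stands still between calls to the robot, and variables do not carry over. Pictures are saved under pics/ and viewed, at most 13 in all, crops included, and the job is handed in when it is done.

Besides the shell and the picture viewer there is one more tool, called after ">>>" as name([rows], argument=value, ...), one row to a line, values as JSON. step_arm: Moves the arm, as the interface text tells. Its arguments: {"type":"object","properties":{"steps":{"type":"array","items":{"type":"object","properties":{"x":{"type":"number","minimum":-1,"maximum":1},"y":{"type":"number","minimum":-1,"maximum":1},"z":{"type":"number","minimum":-1,"maximum":1},"rx":{"type":"number","minimum":-1,"maximum":1},"ry":{"type":"number","minimum":-1,"maximum":1},"rz":{"type":"number","minimum":-1,"maximum":1},"claw":{"type":"number"}}}},"squeeze":{"type":"number"}},"required":["steps"]}

```bash
mkdir -p pics
cat > h.py <<'E'
import numpy as np, cv2
from cell import robot, read_camera, camera_params, nets
from scipy.spatial.transform import Rotation as Ro
def pose():
    s=robot.observe(); return np.array(s['tool_pos']),Ro.from_euler('xyz',s['tool_rot']).as_matrix(),s
def world(cam,uv,d,tp=None):
    c=camera_params(cam); uv=np.atleast_2d(uv).astype(float); d=np.atleast_1d(d)
    P=np.c_[(uv[:,0]-c['cx'])/c['fx']*d,(uv[:,1]-c['cy'])/c['fy']*d,d]
    if cam=='wrist':
        H=np.array(c['hand_eye']); p,R=tp; return (P@H[:3,:3].T+H[:3,3])@R.T+p
    return (P-np.array(c['t']))@np.array(c['R'])
def cloud(cam,region,dep,tp=None):
    v,u=np.nonzero(region&(dep>0)); return world(cam,np.c_[u,v],dep[v,u],tp)
def project(cam,X):
    c=camera_params(cam); P=np.array(c['R'])@np.array(X)+np.array(c['t']); return c['fx']*P[0]/P[2]+c['cx'],c['fy']*P[1]/P[2]+c['cy']
E
python3 - <<'E'
from h import *
s=robot.observe(); print({k:np.round(v,3) for k,v in s.items()})
for cam in ['top','side']:
    im,d=read_camera(cam); cv2.imwrite(f'pics/{cam}0.png',im); np.save(f'{cam}0.npy',d)
    for q in ['fork_1','spoon_1','cup','rinser','pull_grip','mug_1','scraper']:
        for r in nets.masks_of(cam,q)[:2]:
            P=cloud(cam,r['region'],d)
            if len(P): 
                xy=P[:,:2];m=np.median(P,0); w,V=np.linalg.eigh(np.cov(xy.T)); 
                print(cam,q,round(r['conf'],2),r['box'],m.round(3),P.min(0).round(3),P.max(0).round(3),V[:,1].round(3))
    for q in ['fork_1','fork_heel','spoon_1','spoon_heel','cup_floor','gland_mouth','pull_grip','cup_seat','rinser']:
        for r in nets.landmark_of(cam,q)[:2]:
            v,u=r['pixel']; dd=d[int(v),int(u)]; print(cam,q,round(r['conf'],2),np.round([u,v]),world(cam,[u,v],dd).round(3))
E
```

```text
{'time': np.float64(0.0), 'qpos': array([ 1.027,  0.343,  1.525,  0.   ,  1.275, -0.146]), 'qvel': array([-0.001,  0.001,  0.001,  0.002,  0.   ,  0.002]), 'joint_efforts': array([-1.0000e-03, -4.3124e+01, -2.4422e+01,  7.2000e-02,  5.6000e-02,
       -0.0000e+00]), 'tool_pos': array([0.203, 0.484, 0.226]), 'tool_rot': array([-3.14 , -0.   ,  2.744]), 'contact_force': array([-0.515, -0.443, -0.404]), 'torque': array([ 0.059, -0.036,  0.005]), 'grip_force': np.float64(0.0), 'opening': np.float64(0.092)}
top fork_1 0.54 [212.9, 214.4, 241.0, 239.3] [0.424 0.289 0.006] [ 0.39   0.259 -0.006] [0.546 0.306 0.016] [-0.973  0.231]
top spoon_1 0.75 [262.3, 220.2, 278.5, 263.1] [0.526 0.106 0.006] [ 0.388  0.078 -0.01 ] [0.582 0.144 0.021] [-0.977 -0.214]
top cup 0.74 [397.0, 194.6, 421.8, 230.7] [ 0.761 -0.334  0.071] [ 0.734 -0.375 -0.007] [ 0.924 -0.285  0.123] [-0.989 -0.145]
top cup 0.71 [313.5, 198.2, 336.5, 230.3] [ 0.603 -0.058  0.095] [ 0.565 -0.099 -0.001] [ 0.756 -0.017  0.144] [-0.966 -0.259]
top rinser 0.6 [291.3, 124.2, 412.7, 278.1] [ 0.571 -0.193  0.023] [ 0.48  -0.311 -0.007]
[... 2179 characters left out ...]
[0.586 0.538 0.025] [-0.921  0.39 ]
side fork_1 0.8 [324. 272.] [[ 0.496  0.273 -0.003]]
side fork_heel 0.37 [327. 272.] [[0.491 0.279 0.001]]
side spoon_1 0.59 [302. 222.] [[ 0.479  0.085 -0.001]]
side spoon_heel 0.84 [327. 214.] [[ 0.392  0.082 -0.001]]
side spoon_heel 0.54 [366. 293.] [[0.439 0.392 0.032]]
side cup_floor 0.83 [171. 161.] [[ 0.797 -0.3    0.036]]
side cup_floor 0.81 [245. 196.] [[ 0.626 -0.021  0.068]]
side gland_mouth 0.8 [248. 148.] [[ 0.545 -0.226  0.074]]
side pull_grip 0.5 [260. 137.] [[ 0.502 -0.218  0.112]]
side cup_seat 0.78 [244. 198.] [[ 0.63  -0.023  0.062]]
side cup_seat 0.3 [368. 295.] [[0.438 0.399 0.035]]
side rinser 0.95 [240. 185.] [[ 0.639 -0.025  0.116]]
```

Run:
```python
import cv2
a=cv2.imread('pics/top0.png')[110:310,140:440]; b=cv2.imread('pics/side0.png')[110:360,120:420]
a=cv2.resize(a,None,fx=1.6,fy=1.6,interpolation=3); b=cv2.resize(b,(400,320),interpolation=3)
import numpy as np
c=np.hstack([a[:,:400],a[:,400:]]) if 0 else None
cv2.imwrite('pics/v1.png',cv2.resize(cv2.imread('pics/top0.png')[120:300,150:430],(780,500),interpolation=3)); cv2.imwrite('pics/v2.png',cv2.resize(cv2.imread('pics/side0.png')[110:360,120:420],(720,600),interpolation=3))
```

```text
(no output)
```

View pics/v1.png

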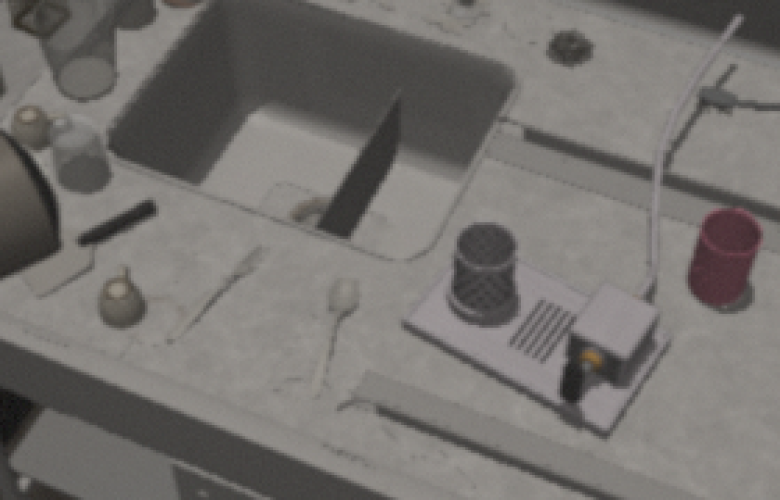

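View pics/v2.png

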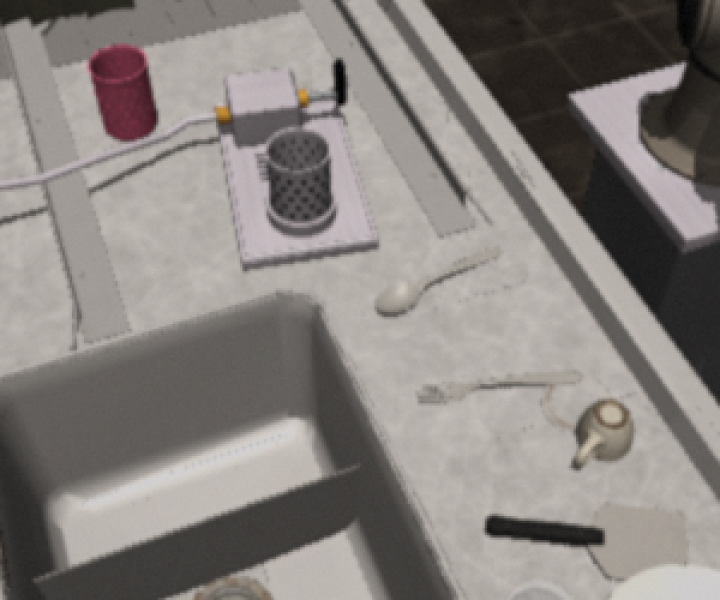

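The grey perforated cup on the rinser is the target, with its centre at about (487,270) in the top crop; the pink one at (727,255) is the decoy. The fork runs from heel (172,340) to tines (258,255), and the spoon from heel (318,392) to bowl (343,295). I'll go over the fork first and look from close by.

```bash
cat >> h.py <<'E'
def plan(p,R,tag=''):
    p0,R0,s=pose(); d=R0.T@(np.array(p)-p0)/0.75; r=Ro.from_matrix(R0.T@R).as_rotvec()
    n=max(np.linalg.norm(d)*.75/.0417,np.degrees(np.linalg.norm(r))/7.16)
    print(tag,'xyz',d.round(4),'rot',(r/(np.pi/4)).round(4),'rows',round(n,1),'q',np.round(s['qpos'],3))
def down(yaw): return Ro.from_euler('xyz',[np.pi,0,yaw]).as_matrix()
E
python3 - <<'E'
from h import *
print(np.round(camera_params('wrist')['hand_eye'],3))
plan([.46,.27,.23],down(np.radians(167)))
E
```

```text
[[-0.001 -0.958 -0.285  0.078]
 [ 1.    -0.001  0.    -0.   ]
 [-0.001 -0.285  0.958 -0.158]
 [ 0.     0.     0.     1.   ]]
 xyz [-0.426  -0.1305 -0.0044] rot [ 1.000e-04  0.000e+00 -2.176e-01] rows 8.0 q [ 1.027  0.342  1.524 -0.     1.275 -0.146]
```

>>> step_arm([
  {"x":-0.426,"y":-0.13,"z":-0.004,"rz":-0.218,"claw":0},
  {"x":-0.426,"y":-0.13,"z":-0.004,"rz":-0.218,"claw":0},
  {"x":-0.426,"y":-0.13,"z":-0.004,"rz":-0.218,"claw":0},
  {"x":-0.426,"y":-0.13,"z":-0.004,"rz":-0.218,"claw":0},
  {"x":-0.426,"y":-0.13,"z":-0.004,"rz":-0.218,"claw":0},
  {"x":-0.426,"y":-0.13,"z":-0.004,"rz":-0.218,"claw":0},
  {"x":-0.426,"y":-0.13,"z":-0.004,"rz":-0.218,"claw":0},
  {"x":-0.426,"y":-0.13,"z":-0.004,"rz":-0.218,"claw":0},
  {"x":-0.426,"y":-0.13,"z":-0.004,"rz":-0.218,"claw":0},
  {"x":-0.426,"y":-0.13,"z":-0.004,"rz":-0.218,"claw":0},
  {"x":-0.426,"y":-0.13,"z":-0.004,"rz":-0.218,"claw":0},
])

```text
$.steps[0]: bad value
```

```bash
cat >> h.py <<'E'
def look(q,heel,name):
    p,R,s=pose(); im,d=read_camera('wrist'); cv2.imwrite(f'pics/{name}.png',im); np.save(f'{name}.npy',d)
    for r in nets.masks_of('wrist',q)[:2]:
        P=cloud('wrist',r['region'],d,(p,R)); 
        if len(P)<30: continue
        ax=P[:,:2]-P[:,:2].mean(0); V=np.linalg.eigh(np.cov(ax.T))[1][:,1]; V=V*np.sign(V[0]); t=ax@V; w=ax@np.array([-V[1],V[0]])
        print(q,round(r['conf'],2),r['box'],'dir',np.degrees(np.arctan2(V[1],V[0])).round(1),'len',(t.max()-t.min()).round(3),P.min(0).round(3),P.max(0).round(3))
        for a in np.arange(np.percentile(t,.3),t.max(),.015):
            k=(t>=a)&(t<a+.015)
            if k.sum()>3: print('  s',round(a-np.percentile(t,.3)+.0075,3),'ctr',P[k].mean(0).round(4),'w',np.ptp(w[k]).round(4),'ztop',np.percentile(P[k,2],90).round(4))
    for n in [q,heel]:
        for r in nets.landmark_of('wrist',n)[:1]:
            v,u=r['pixel']; print(n,round(r['conf'],2),world('wrist',[u,v],d[int(v),int(u)],(p,R)).round(4))
E
python3 - <<'E'
from h import *
p,R,s=pose(); print(p,s['tool_rot'],np.round(s['qpos'],3),s['time'],s['opening'])
look('fork_1','fork_heel','w1')
E
```

```text
[0.20337314 0.48403052 0.22673211] [3.14151730e+00 1.43726962e-05 2.74378266e+00] [ 1.027  0.342  1.524 -0.     1.275 -0.146] 1.7 0.09181869525473338
fork_1 0.35 [331.7, 318.3, 396.3, 346.9] dir 41.3 len 0.232 [0.187 0.458 0.003] [0.475 0.543 0.319]
  s 0.142 ctr [0.4147 0.4754 0.0056] w 0.0253 ztop 0.0067
  s 0.157 ctr [0.4281 0.4772 0.0067] w 0.0504 ztop 0.0086
  s 0.172 ctr [0.4358 0.4903 0.0068] w 0.0551 ztop 0.0086
  s 0.187 ctr [0.4424 0.5055 0.0066] w 0.0551 ztop 0.0084
  s 0.202 ctr [0.4494 0.5199 0.0065] w 0.0516 ztop 0.0083
  s 0.217 ctr [0.4601 0.5297 0.0069] w 0.0418 ztop 0.0083
  s 0.232 ctr [0.469  0.5349 0.0075] w 0.0218 ztop 0.0084
fork_heel 0.47 [[0.3864 0.2983 0.0009]]
```

View pics/w1.png

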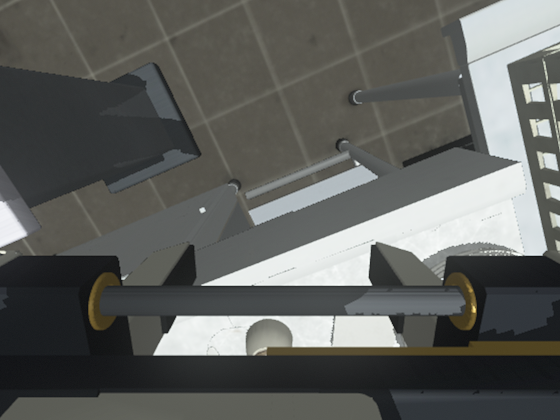

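>>> step_arm([
  {"x":-0.372,"y":-0.139,"z":0,"rx":0,"ry":0,"rz":1,"claw":0.2},
  {"x":-0.372,"y":-0.139,"z":0,"rx":0,"ry":0,"rz":1,"claw":0.2},
  {"x":-0.372,"y":-0.139,"z":0,"rx":0,"ry":0,"rz":1,"claw":0.2},
  {"x":-0.372,"y":-0.139,"z":0,"rx":0,"ry":0,"rz":1,"claw":0.2},
  {"x":-0.372,"y":-0.139,"z":0,"rx":0,"ry":0,"rz":1,"claw":0.2},
  {"x":-0.372,"y":-0.139,"z":0,"rx":0,"ry":0,"rz":1,"claw":0.2},
  {"x":-0.372,"y":-0.139,"z":0,"rx":0,"ry":0,"rz":1,"claw":0.2},
  {"x":-0.372,"y":-0.139,"z":0,"rx":0,"ry":0,"rz":1,"claw":0.2},
])

```text
time: 2.57
tool_pos: [0.4244, 0.2757, 0.2267]
tool_rot: [3.14, 0.002, 1.951]
contact_force: [-0.0, 0.5, 0.1]
opening: 0.0554
grip_force: 0.0
```

>>> step_arm([
  {"x":0,"y":0,"z":0,"rx":0,"ry":0,"rz":1,"claw":0.2},
  {"x":0,"y":0,"z":0,"rx":0,"ry":0,"rz":1,"claw":0.2},
  {"x":0,"y":0,"z":0,"rx":0,"ry":0,"rz":1,"claw":0.2},
  {"x":0,"y":0,"z":0,"rx":0,"ry":0,"rz":1,"claw":0.2},
  {"x":0,"y":0,"z":0,"rx":0,"ry":0,"rz":1,"claw":0.2},
  {"x":0,"y":0,"z":0,"rx":0,"ry":0,"rz":1,"claw":0.2},
  {"x":0,"y":0,"z":0,"rx":0,"ry":0,"rz":1,"claw":0.2},
])

```text
time: 3.15
tool_pos: [0.42, 0.2801, 0.2267]
tool_rot: [-3.142, -0.0, 1.167]
contact_force: [0.0, -0.2, 0.9]
opening: 0.0548
grip_force: 0.0
```

>>> step_arm([
  {"x":0,"y":0,"z":0,"rx":0,"ry":0,"rz":1,"claw":0.2},
  {"x":0,"y":0,"z":0,"rx":0,"ry":0,"rz":1,"claw":0.2},
  {"x":0,"y":0,"z":0,"rx":0,"ry":0,"rz":1,"claw":0.2},
  {"x":0,"y":0,"z":0,"rx":0,"ry":0,"rz":1,"claw":0.2},
  {"x":0,"y":0,"z":0,"rx":0,"ry":0,"rz":1,"claw":0.2},
  {"x":0,"y":0,"z":0,"rx":0,"ry":0,"rz":1,"claw":0.2},
  {"x":0,"y":0,"z":0,"rx":0,"ry":0,"rz":1,"claw":0.2},
])

```text
time: 3.73
tool_pos: [0.4199, 0.2801, 0.2267]
tool_rot: [-3.141, 0.0, 0.382]
contact_force: [-0.6, 0.0, -0.1]
opening: 0.0552
grip_force: 0.0
```

>>> step_arm([
  {"x":0,"y":0,"z":0,"rx":0,"ry":0,"rz":0.78,"claw":0.2},
  {"x":0,"y":0,"z":0,"rx":0,"ry":0,"rz":0.78,"claw":0.2},
  {"x":0,"y":0,"z":0,"rx":0,"ry":0,"rz":0.78,"claw":0.2},
  {"x":0,"y":0,"z":0,"rx":0,"ry":0,"rz":0.78,"claw":0.2},
  {"x":0,"y":0,"z":0,"rx":0,"ry":0,"rz":0.78,"claw":0.2},
  {"x":0,"y":0,"z":0,"rx":0,"ry":0,"rz":0.78,"claw":0.2},
  {"x":0,"y":0,"z":0,"rx":0,"ry":0,"rz":0.78,"claw":0.2},
])

```text
time: 4.32
tool_pos: [0.42, 0.2801, 0.2267]
tool_rot: [-3.141, 0.0, -0.221]
contact_force: [0.3, 0.3, 0.3]
opening: 0.055
grip_force: 0.0
```

Run:
```python
from h import *
p,R,s=pose(); print(p,s['tool_rot'],np.round(s['qpos'],3),s['time'],s['opening'])
look('fork_1','fork_heel','w2')
```

```text
[0.41998299 0.28007239 0.22673975] [-3.14144834e+00  5.52883042e-05 -2.21026769e-01] [0.436 0.305 1.578 0.    1.258 2.228] 4.3167 0.055040328259104064
fork_1 0.76 [261.9, 22.6, 286.6, 201.1] dir -12.7 len 0.196 [ 0.388  0.246 -0.001] [0.58  0.302 0.016]
  s 0.008 ctr [0.3975 0.295  0.0027] w 0.0167 ztop 0.0038
  s 0.022 ctr [0.4114 0.2919 0.0042] w 0.0167 ztop 0.0054
  s 0.038 ctr [0.4264 0.2884 0.0064] w 0.0141 ztop 0.0075
  s 0.052 ctr [0.4407 0.2852 0.0084] w 0.0139 ztop 0.0096
  s 0.068 ctr [0.455  0.2823 0.0106] w 0.0125 ztop 0.0119
  s 0.082 ctr [0.47   0.2788 0.0124] w 0.0079 ztop 0.0133
  s 0.098 ctr [0.4844 0.2749 0.0134] w 0.0067 ztop 0.0144
  s 0.112 ctr [0.4991 0.2714 0.0137] w 0.0055 ztop 0.0149
  s 0.128 ctr [0.5146 0.2677 0.0094] w 0.0087 ztop 0.013
  s 0.143 ctr [0.5293 0.2644 0.0033] w 0.0227 ztop 0.0052
  s 0.158 ctr [0.5421 0.2619 0.0015] w 0.0248 ztop 0.0027
  s 0.172 ctr [0.5574 0.2596 0.0019] w 0.0213 ztop 0.0031
  s 0.188 ctr [0.5737 0.2601 0.0049] w 0.0087 ztop 0.007
fork_1 0.83 [[0.4818 0.277  0.0143]]
fork_heel 0.68 [[0.3901 0.2976 0.0029]]
```

View pics/w2.png

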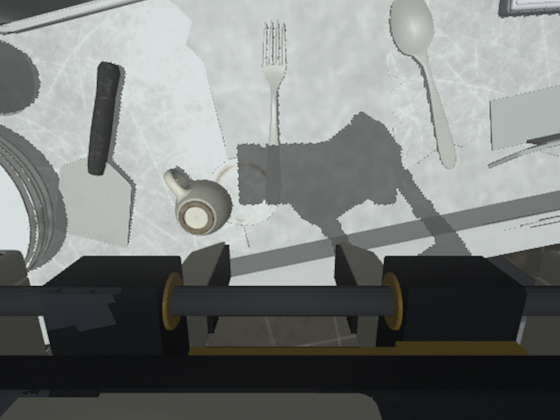

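Run:
```python
from h import *
plan([.497,.272,.003],down(np.radians(-12.9)))
```

```text
xyz [ 0.1023 -0.0123  0.2983] rot [-0.0001  0.      0.0029] rows 5.7 q [0.436 0.305 1.578 0.    1.258 2.229]
```

>>> step_arm([
  {"x":0.102,"y":-0.012,"z":0.2,"rx":0,"ry":0,"rz":0.003,"claw":-0.3},
  {"x":0.102,"y":-0.012,"z":0.2,"rx":0,"ry":0,"rz":0.003,"claw":-0.3},
  {"x":0.102,"y":-0.012,"z":0.2,"rx":0,"ry":0,"rz":0.003,"claw":-0.3},
  {"x":0.102,"y":-0.012,"z":0.2,"rx":0,"ry":0,"rz":0.003,"claw":-0.3},
  {"x":0.102,"y":-0.012,"z":0.25,"rx":0,"ry":0,"rz":0.003,"claw":-0.3},
  {"x":0.102,"y":-0.012,"z":0.28,"rx":0,"ry":0,"rz":0.003,"claw":-0.3},
  {"x":0.102,"y":-0.012,"z":0.298,"rx":0,"ry":0,"rz":0.003,"claw":-0.3},
  {"x":0.102,"y":-0.012,"z":0.298,"rx":0,"ry":0,"rz":0.003,"claw":-1},
  {"x":0.102,"y":-0.012,"z":0.298,"rx":0,"ry":0,"rz":0.003,"claw":-1},
  {"x":0.102,"y":-0.012,"z":0.298,"rx":0,"ry":0,"rz":0.003,"claw":-1},
  {"x":0.102,"y":-0.012,"z":0.298,"rx":0,"ry":0,"rz":0.003,"claw":-1},
  {"x":0.102,"y":-0.012,"z":0.298,"rx":0,"ry":0,"rz":0.003,"claw":-1},
], squeeze=25)

```text
time: 5.52
tool_pos: [0.4969, 0.2717, 0.0034]
tool_rot: [-3.141, -0.0, -0.227]
contact_force: [0.2, -0.3, -0.8]
opening: 0.0078
grip_force: 25.0
```

Run:
```python
from h import *
from scipy.optimize import least_squares
for cam in ['top','side']:
    im,d=read_camera(cam)
    for r in nets.masks_of(cam,'cup')[:2]:
        P=cloud(cam,r['region'],d); 
        if np.median(P[:,0])>.7: continue
        P=P[(np.abs(P[:,0]-.6)<.07)&(np.abs(P[:,1]+.05)<.07)]
        for lo,hi,rad in [(.12,.145,.0405),(.05,.12,.0395)]:
            Q=P[(P[:,2]>lo)&(P[:,2]<hi)]
            if len(Q)<15: continue
            # outer-facing side: fit with known radius on |.|
            f=lambda c:np.hypot(Q[:,0]-c[0],Q[:,1]-c[1])-rad
            s=least_squares(f,[.61,-.06],loss='soft_l1',f_scale=.002); print(cam,lo,len(Q),s.x.round(4),'rms',np.sqrt(np.mean(s.fun**2)).round(4),Q.min(0).round(3),Q.max(0).round(3))
    for q in ['rinser']:
        r=nets.masks_of(cam,q)[0]; P=cloud(cam,r['region'],d); Q=P[(P[:,2]>.012)&(P[:,2]<.028)&(P[:,0]<.75)]
        print(cam,cv2.minAreaRect((Q[:,:2]*1000).astype(np.float32)),len(Q))
    r=nets.masks_of(cam,'pull_grip')[0]; P=cloud(cam,r['region'],d); P=P[(P[:,2]>.07)&(P[:,2]<.125)]; print('grip',P.mean(0).round(4),P.min(0).round(3),P.max(0).round(3))
```

```text
top ((593.798095703125, -140.67784118652344), (315.5984191894531, 186.3844757080078), 81.2260513305664) 2017
grip [ 0.4882 -0.2226  0.0987] [ 0.481 -0.235  0.071] [ 0.5   -0.209  0.12 ]
side 0.12 245 [ 0.6152 -0.057 ] rms 0.0028 [ 0.575 -0.1    0.12 ] [ 0.655 -0.018  0.139]
side 0.05 658 [ 0.6149 -0.0577] rms 0.0022 [ 0.577 -0.1    0.05 ] [ 0.655 -0.015  0.12 ]
side ((601.175537109375, -138.9744110107422), (312.9277648925781, 180.19320678710938), 80.55833435058594) 1967
grip [ 0.5012 -0.2128  0.0971] [ 0.491 -0.226  0.071] [ 0.509 -0.205  0.117]
```

>>> step_arm([
  {"x":0,"y":0,"z":-0.2,"rx":0,"ry":0,"rz":0,"claw":-1},
  {"x":0,"y":0,"z":-0.2,"rx":0,"ry":0,"rz":0,"claw":-1},
  {"x":0,"y":0,"z":-0.2,"rx":0,"ry":0,"rz":0,"claw":-1},
  {"x":0,"y":0.1,"z":-0.4,"rx":0,"ry":0.5,"rz":0,"claw":-1},
  {"x":0,"y":0.2,"z":-0.4,"rx":0,"ry":0.9,"rz":0,"claw":-1},
  {"x":0,"y":0.28,"z":-0.4,"rx":0,"ry":0.9,"rz":0,"claw":-1},
  {"x":0,"y":0.28,"z":-0.4,"rx":0,"ry":0.9,"rz":0,"claw":-1},
  {"x":0,"y":0.28,"z":-0.4,"rx":0,"ry":0.9,"rz":0,"claw":-1},
  {"x":0,"y":0.28,"z":-0.4,"rx":0,"ry":0.9,"rz":0,"claw":-1},
  {"x":0,"y":0.28,"z":-0.4,"rx":0,"ry":0.9,"rz":0,"claw":-1},
  {"x":0,"y":0.28,"z":-0.4,"rx":0,"ry":0.9,"rz":0,"claw":-1},
])

```text
time: 6.83
tool_pos: [0.4483, 0.0643, 0.3063]
tool_rot: [3.141, -0.712, -0.228]
contact_force: [1.2, -1.0, 1.0]
opening: 0.008
grip_force: 25.0
```

Run:
```python
from h import *
p,R,s=pose(); print(p,np.degrees(s['tool_rot']),np.round(s['qpos'],3),s['time'],s['opening'],s['grip_force'])
```

```text
[0.44829844 0.06430807 0.30633641] [179.97051475 -40.80833023 -13.04198772] [ 0.138 -0.161  2.086 -0.44   0.583  2.228] 6.8333 0.007989968527172209 24.996191561222076
```

```bash
cat > kin.py <<'E'
import numpy as np
from scipy.optimize import least_squares
from scipy.spatial.transform import Rotation as Ro
rz=lambda a:Ro.from_euler('z',a).as_matrix(); ry=lambda a:Ro.from_euler('y',a).as_matrix()
S=[([1.027,.342,1.524,0,1.275,-.146],[.2034,.4840,.2267],[3.1415,0,2.7438]),
([.436,.305,1.578,0,1.258,2.228],[.41998,.28007,.22674],[-3.1414,0,-.221]),
([.138,-.161,2.086,-.44,.583,2.228],[.4483,.0643,.3063],np.radians([179.97,-40.81,-13.04]))]
def fk(q,L):
    L1,L2,Lt,h,d,e=L
    R=rz(q[0]); p=np.array([0,0,h])+R@[0,d,0]
    R=R@ry(q[1]); p=p+R@[0,0,L1]; R=R@ry(q[2]); p=p+R@[e,0,L2]; R=R@rz(q[3])@ry(q[4]); p=p+R@[0,0,Lt]; R=R@rz(q[5])@rz(-np.pi/2)
    return p,R
E
cat > t.py <<'E'
from kin import *
f=lambda L:np.concatenate([fk(q,L)[0]-p for q,p,r in S]+[(L-[.4,.4,.25,.3,.077,0])*1e-3])
s=least_squares(f,[.4,.4,.25,.3,.077,0]); print(s.x.round(4),(s.fun[:9]*1e3).round(1))
for q,p,r in S: print((Ro.from_matrix(fk(q,s.x)[1]).as_matrix()-Ro.from_euler('xyz',r).as_matrix()).round(2).tolist())
E
python3 t.py
```

```text
[0.5046 0.381  0.3175 0.2273 0.0764 0.0498] [-0.1  0.   0.   0.  -0.1 -0.   0.  -0.  -0. ]
[[1.84, -0.77, 0.0], [-0.77, -1.84, 0.0], [0.0, -0.0, 0.0]]
[[-1.95, 0.44, 0.0], [0.44, 1.95, 0.0], [-0.0, 0.0, 0.0]]
[[-1.47, 0.45, 0.0], [0.34, 1.95, -0.0], [-1.31, -0.0, 0.0]]
```

```bash
sed -i 's/rz(-np.pi\/2)/rz(np.pi\/2)/' kin.py
cat >> kin.py <<'E'
L=np.array([0.5046,0.381,0.3175,0.2273,0.0764,0.0498])
lo=np.array([-2.53,-.77,.04,-1,.28,-3.11])+.02; hi=np.array([2.53,2.02,2.7,4.14,2.66,3.11])-.02
def toolR(phi,T):
    z=np.array([np.sin(T)*np.cos(phi),np.sin(T)*np.sin(phi),-np.cos(T)]); x=np.array([np.cos(T)*np.cos(phi),np.cos(T)*np.sin(phi),np.sin(T)])
    return np.c_[x,np.cross(z,x),z]
def ik(p,R,q0):
    f=lambda q:np.concatenate([(fk(q,L)[0]-p)*5,(fk(q,L)[1]-R).ravel()])
    s=least_squares(f,np.clip(q0,lo+.01,hi-.01),bounds=(lo,hi)); return s.x,np.sqrt((s.fun**2).sum())
E
cat > t.py <<'E'
from kin import *
for q,p,r in S: print(np.abs(fk(q,L)[1]-Ro.from_euler('xyz',r).as_matrix()).max().round(3))
q0=S[2][0]
for T in [50,60,65,70,80]:
  for phi in range(-60,61,15):
    for st in [q0,[.2,-.3,2.2,2.8,.6,-1.2],[0,0,1.8,1.5,.6,.5]]:
        q,e=ik(np.array([.614,-.057,.155]),toolR(np.radians(phi),np.radians(T)),st)
        if e<.01: print(T,phi,q.round(2),e.round(4));
E
python3 t.py
```

```text
0.0
0.0
0.001
50 0 [-0.36  0.37  2.14  2.22  0.34 -0.92] 0.0
50 0 [-0.36  0.37  2.14  2.22  0.34 -0.92] 0.0
50 0 [-0.36  0.37  2.14  2.22  0.34 -0.92] 0.0
50 15 [-0.5   0.4   2.08  1.66  0.56 -0.66] 0.0
50 15 [-0.5   0.4   2.08  1.66  0.56 -0.66] 0.0
50 15 [-0.5   0.4   2.08  1.66  0.56 -0.66] 0.0
50 30 [-0.59  0.46  1.97  1.34  0.79 -0.59] 0.0
50 30 [-0.59  0.46  1.97  1.34  0.79 -0.59] 0.0
50 30 [-0.59  0.46  1.97  1.34  0.79 -0.59] 0.0
50 45 [-0.63  0.53  1.82  1.11  1.01 -0.59] 0.0
50 45 [-0.63  0.53  1.82  1.11  1.01 -0.59] 0.0
50 45 [-0.63  0.53  1.82  1.11  1.01 -0.59] 0.0
50 60 [-0.63  0.62  1.64  0.94  1.22 -0.61] 0.0
50 60 [-0.63  0.62  1.64  0.94  1.22 -0.61] 0.0
50 60 [-0.63  0.62  1.64  0.94  1.22 -0.61] 0.0
60 -30 [ 0.01  0.49  2.15  3.96  0.65 -1.98] 0.0
60 -30 [ 0.01  0.49  2.15  3.96  0.65 -1.98] 0.0
60 -15 [-0.18  0.46  2.24  3.26  0.61 -1.63] 0.0
60 -15 [-0.18  0.46  2.24  3.26  0.61 -1.63] 0.0
60 0 [-0.39  0.45  2.26  2.58  0.66 -1.31] 0.0
60 0 [-0.39  0.45  2.26  2.58  0.66 -1.31] 0.0
60 0 [-0.39  0.45  2.26  2.58  0.66 -1.31] 0.0
60 15 [-0.56  0.48  2.19  2.01  
[... 2488 characters left out ...]
6  2.37  3.23  1.39 -1.57] 0.0
80 0 [-0.44  0.77  2.38  2.7   1.4  -1.57] 0.0
80 0 [-0.44  0.77  2.38  2.7   1.4  -1.57] 0.0
80 15 [-0.64  0.76  2.29  2.22  1.34 -1.5 ] 0.0
80 15 [-0.64  0.76  2.29  2.22  1.34 -1.5 ] 0.0
80 15 [-0.64  0.76  2.29  2.22  1.34 -1.5 ] 0.0
80 30 [-0.75  0.76  2.12  1.82  1.33 -1.32] 0.0
80 30 [-0.75  0.76  2.12  1.82  1.33 -1.32] 0.0
80 30 [-0.75  0.76  2.12  1.82  1.33 -1.32] 0.0
80 45 [-0.78  0.8   1.91  1.51  1.41 -1.14] 0.0
80 45 [-0.78  0.8   1.91  1.51  1.41 -1.14] 0.0
80 45 [-0.78  0.8   1.91  1.51  1.41 -1.14] 0.0
80 60 [-0.76  0.87  1.68  1.28  1.56 -0.99] 0.0
80 60 [-0.76  0.87  1.68  1.28  1.56 -0.99] 0.0
80 60 [-0.76  0.87  1.68  1.28  1.56 -0.99] 0.0
```

```bash
cat > t.py <<'E'
from kin import *
D=np.radians
def path(W,q):
    for (p0,f0,t0),(p1,f1,t1) in zip(W[:-1],W[1:]):
        mx=0
        for a in np.linspace(0,1,11)[1:]:
            q1,e=ik((1-a)*np.array(p0)+a*np.array(p1),toolR(D(f0+a*(f1-f0)),D(t0+a*(t1-t0))),q); mx=max(mx,np.abs(q1-q).max()); q=q1
            if e>.005: print('  bad',a.round(1),e.round(3))
        print(p1,f1,t1,q.round(2),'step',mx.round(2))
    return q
if __name__=='__main__':
  cup=np.array([.614,-.057]); f,T=45,68
  h=np.array([np.cos(D(f)),np.sin(D(f))]); v=np.array([-h[1],h[0]])
  t=cup+.016*h+.008*v; print(t)
  path([([.448,.064,.306],-13,41),([.46,.06,.33],10,8),([.50,.0,.33],45,20),([*t,.32],45,45),([*t,.30],45,68),([*t,.150],45,68)],S[2][0])
E
python3 t.py
```

```text
[ 0.61965685 -0.04002944]
[0.46, 0.06, 0.33] 10 8 [-0.06  0.08  1.59  0.03  1.34  1.33] step 0.21
[0.5, 0.0, 0.33] 45 20 [-0.36  0.1   1.6   0.33  1.3   0.36] step 0.1
[np.float64(0.6196568542494924), np.float64(-0.04002943725152286), 0.32] 45 45 [-0.56  0.3   1.58  0.84  1.19 -0.07] step 0.05
[np.float64(0.6196568542494924), np.float64(-0.04002943725152286), 0.3] 45 68 [-0.7   0.41  1.81  1.31  1.28 -0.6 ] step 0.05
[np.float64(0.6196568542494924), np.float64(-0.04002943725152286), 0.15] 45 68 [-0.7   0.68  1.91  1.43  1.2  -0.98] step 0.04
```

```bash
cat >> h.py <<'E'
from kin import toolR
def chain(W):
    p,R,s=pose()
    for pt,f,T in W:
        R1=toolR(np.radians(f),np.radians(T)) ; d=R.T@(np.array(pt)-p)/.75; r=Ro.from_matrix(R.T@R1).as_rotvec()
        print('xyz',d.round(4),'rot',(r/(np.pi/4)).round(4),'rows',round(max(np.linalg.norm(d)*18,np.degrees(np.linalg.norm(r))/7.16),1)); p,R=np.array(pt),R1
E
python3 -c "
from h import *
t=(.62,-.04)
chain([([.46,.06,.33],10,8),([.50,.0,.33],45,20),([*t,.32],45,45),([*t,.30],45,68),([*t,.150],45,68)])"
```

```text
xyz [ 0.0331  0.0021 -0.0131] rot [ 0.2151 -0.719  -0.4728] rows 5.6
xyz [0.0383 0.088  0.0054] rot [ 0.1885  0.2583 -0.756 ] rows 5.2
xyz [0.0663 0.1508 0.0383] rot [ 0.      0.5556 -0.    ] rows 3.5
xyz [-0.0189  0.      0.0189] rot [-0.      0.5111 -0.    ] rows 3.2
xyz [-0.1854  0.      0.0749] rot [0. 0. 0.] rows 3.6
```

>>> step_arm([
  {"x":0.033,"y":0.002,"z":-0.013,"rx":0.215,"ry":-0.719,"rz":-0.473,"claw":-1},
  {"x":0.033,"y":0.002,"z":-0.013,"rx":0.215,"ry":-0.719,"rz":-0.473,"claw":-1},
  {"x":0.033,"y":0.002,"z":-0.013,"rx":0.215,"ry":-0.719,"rz":-0.473,"claw":-1},
  {"x":0.033,"y":0.002,"z":-0.013,"rx":0.215,"ry":-0.719,"rz":-0.473,"claw":-1},
  {"x":0.033,"y":0.002,"z":-0.013,"rx":0.215,"ry":-0.719,"rz":-0.473,"claw":-1},
  {"x":0.033,"y":0.002,"z":-0.013,"rx":0.215,"ry":-0.719,"rz":-0.473,"claw":-1},
  {"x":0.033,"y":0.002,"z":-0.013,"rx":0.215,"ry":-0.719,"rz":-0.473,"claw":-1},
])

```text
time: 7.42
tool_pos: [0.4629, 0.0621, 0.3264]
tool_rot: [-3.138, -0.13, 0.176]
contact_force: [-1.4, 0.8, 0.2]
opening: 0.0075
grip_force: 25.0
```

>>> step_arm([
  {"x":0.038,"y":0.088,"z":0.005,"rx":0.1885,"ry":0.258,"rz":-0.756,"claw":-1},
  {"x":0.038,"y":0.088,"z":0.005,"rx":0.1885,"ry":0.258,"rz":-0.756,"claw":-1},
  {"x":0.038,"y":0.088,"z":0.005,"rx":0.1885,"ry":0.258,"rz":-0.756,"claw":-1},
  {"x":0.038,"y":0.088,"z":0.005,"rx":0.1885,"ry":0.258,"rz":-0.756,"claw":-1},
  {"x":0.038,"y":0.088,"z":0.005,"rx":0.1885,"ry":0.258,"rz":-0.756,"claw":-1},
  {"x":0.038,"y":0.088,"z":0.005,"rx":0.1885,"ry":0.258,"rz":-0.756,"claw":-1},
  {"x":0.038,"y":0.088,"z":0.005,"rx":0.1885,"ry":0.258,"rz":-0.756,"claw":-1},
])

```text
time: 8.0
tool_pos: [0.501, 0.0019, 0.3255]
tool_rot: [-3.134, -0.345, 0.783]
contact_force: [-0.9, -0.2, -0.5]
opening: 0.0077
grip_force: 25.0
```

>>> step_arm([
  {"x":0.066,"y":0.151,"z":0.038,"rx":0,"ry":0.5556,"rz":0,"claw":-1},
  {"x":0.066,"y":0.151,"z":0.038,"rx":0,"ry":0.5556,"rz":0,"claw":-1},
  {"x":0.066,"y":0.151,"z":0.038,"rx":0,"ry":0.5556,"rz":0,"claw":-1},
  {"x":0.066,"y":0.151,"z":0.038,"rx":0,"ry":0.5556,"rz":0,"claw":-1},
  {"x":0.066,"y":0.151,"z":0.038,"rx":0,"ry":0.5556,"rz":0,"claw":-1},
  {"x":0.066,"y":0.151,"z":0.038,"rx":0,"ry":0.5556,"rz":0,"claw":-1},
])

```text
time: 8.5
tool_pos: [0.6204, -0.0374, 0.3147]
tool_rot: [-3.128, -0.779, 0.775]
contact_force: [0.3, 0.5, 0.1]
opening: 0.0077
grip_force: 25.0
```

```bash
python3 -c "
from h import *
p,R,s=pose(); print(p,np.round(s['qpos'],3),s['time'],s['opening'],s['grip_force'])
im,d=read_camera('wrist'); cv2.imwrite('pics/w3.png',im); np.save('w3.npy',d)
for r in nets.masks_of('wrist','cup')[:2]:
    P=cloud('wrist',r['region'],d,(p,R)); print('cup',round(r['conf'],2),r['box'],np.median(P,0).round(3))
    Q=P[(P[:,2]>.05)&(P[:,2]<.145)&(np.hypot(P[:,0]-.614,P[:,1]+.057)<.06)]
    Q=Q[Q[:,2]>.13]
    if len(Q)>20:
        from scipy.optimize import least_squares
        s_=least_squares(lambda c:np.hypot(Q[:,0]-c[0],Q[:,1]-c[1])-.04,[.614,-.057],loss='soft_l1',f_scale=.002); print(len(Q),s_.x.round(4),Q[:,2].max())
for r in nets.masks_of('wrist','fork_1')[:1]:
    P=cloud('wrist',r['region'],d,(p,R)); T=(P-p)@R; print('fork tool frame',T.min(0).round(3),T.max(0).round(3))
t=(.62,-.04)
chain([([*t,.30],45,68),([*t,.150],45,68)])"
```

```text
[ 0.62040115 -0.03739237  0.31465604] [-0.554  0.307  1.587  0.831  1.188 -0.066] 8.5 0.007695898707930059 24.998107105493546
cup 0.66 [263.9, 334.0, 299.4, 347.0] [ 0.621 -0.05   0.023]
fork tool frame [-0.215 -0.054 -0.091] [0.129 0.072 0.788]
xyz [-0.0195  0.0029  0.0136] rot [-0.0044  0.5161 -0.002 ] rows 3.2
xyz [-0.1854  0.      0.0749] rot [0. 0. 0.] rows 3.6
```

View pics/w3.png

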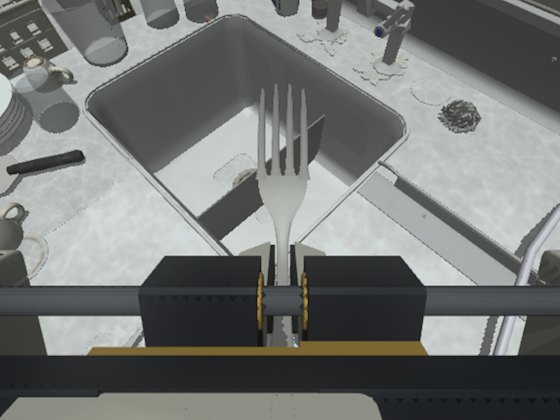

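The fork is held straight, with its tines centred at about (283,130). I'll tilt it and lower it into the cup.

>>> step_arm([
  {"x":-0.0195,"y":0.003,"z":0.0135,"rx":-0.004,"ry":0.516,"rz":-0.002,"claw":-1},
  {"x":-0.0195,"y":0.003,"z":0.0135,"rx":-0.004,"ry":0.516,"rz":-0.002,"claw":-1},
  {"x":-0.0195,"y":0.003,"z":0.0135,"rx":-0.004,"ry":0.516,"rz":-0.002,"claw":-1},
  {"x":-0.0195,"y":0.003,"z":0.0135,"rx":-0.004,"ry":0.516,"rz":-0.002,"claw":-1},
  {"x":-0.0195,"y":0.003,"z":0.0135,"rx":-0.004,"ry":0.516,"rz":-0.002,"claw":-1},
])

```text
time: 9.07
tool_pos: [0.6193, -0.0407, 0.2976]
tool_rot: [-3.127, -1.188, 0.771]
contact_force: [-0.2, 0.1, -0.9]
opening: 0.0074
grip_force: 25.0
```

>>> step_arm([
  {"x":-0.06,"y":0,"z":0.024,"rx":0,"ry":0,"rz":0,"claw":-1},
  {"x":-0.12,"y":0,"z":0.048,"rx":0,"ry":0,"rz":0,"claw":-1},
  {"x":-0.16,"y":0,"z":0.065,"rx":0,"ry":0,"rz":0,"claw":-1},
  {"x":-0.1854,"y":0,"z":0.075,"rx":0,"ry":0,"rz":0,"claw":-1},
  {"x":-0.1854,"y":0,"z":0.075,"rx":0,"ry":0,"rz":0,"claw":-1},
  {"x":-0.1854,"y":0,"z":0.075,"rx":0,"ry":0,"rz":0,"claw":-1},
])

```text
time: 9.57
tool_pos: [0.6207, -0.0402, 0.1495]
tool_rot: [-3.136, -1.188, 0.781]
contact_force: [-0.1, 0.0, 0.9]
opening: 0.0077
grip_force: 25.0
```

```bash
python3 -c "
from h import *
p,R,s=pose(); print(p,np.round(s['qpos'],3),s['time'],s['contact_force'])
im,d=read_camera('side'); im2,d=read_camera('top'); cv2.imwrite('pics/s4.png',np.hstack([cv2.resize(im[100:240,160:320],(400,350),interpolation=3),cv2.resize(im2[130:270,270:430],(400,350),interpolation=3)]))
chain([([.62,-.04,.150],45,68)])"
```

```text
[ 0.62070479 -0.04016356  0.14948821] [-0.703  0.679  1.915  1.43   1.204 -0.979] 9.5667 [-0.11536502  0.02436206  0.92143392]
xyz [-0.0017 -0.0019  0.0004] rot [ 0.0005 -0.0021  0.0029] rows 0.0
```

View pics/s4.png

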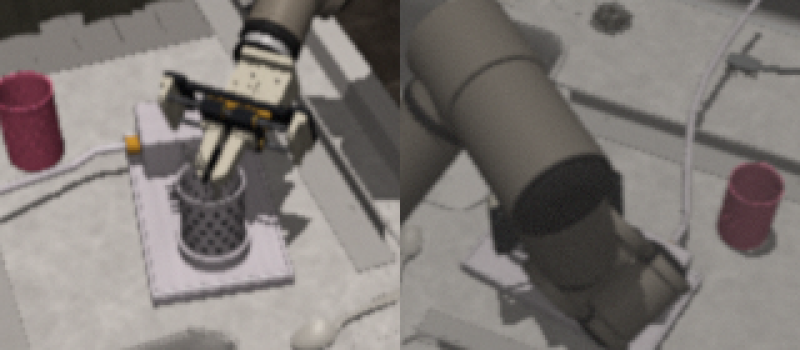

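The fork's handle is inside the cup at about (210,185) in the left crop, with no contact force. I'll release it and back off.

>>> step_arm([
  {"x":0,"y":0,"z":0,"rx":0,"ry":0,"rz":0,"claw":-0.4},
  {"x":0,"y":0,"z":0,"rx":0,"ry":0,"rz":0,"claw":-0.4},
  {"x":0,"y":0,"z":0,"rx":0,"ry":0,"rz":0,"claw":-0.4},
  {"x":0,"y":0,"z":0,"rx":0,"ry":0,"rz":0,"claw":-0.4},
  {"x":0,"y":0,"z":0,"rx":0,"ry":0,"rz":0,"claw":-0.4},
  {"x":0,"y":0,"z":-0.04,"rx":0,"ry":0,"rz":0,"claw":-0.4},
  {"x":0,"y":0,"z":-0.08,"rx":0,"ry":0,"rz":0,"claw":-0.4},
  {"x":0,"y":0,"z":-0.13,"rx":0,"ry":0,"rz":0,"claw":-0.4},
  {"x":0,"y":0,"z":-0.18,"rx":0,"ry":0,"rz":0,"claw":-0.4},
  {"x":0,"y":0,"z":-0.2,"rx":0,"ry":0,"rz":0,"claw":-0.4},
  {"x":0,"y":0,"z":-0.2,"rx":0,"ry":0,"rz":0,"claw":-0.4},
])

```text
time: 10.58
tool_pos: [0.521, -0.1425, 0.2058]
tool_rot: [3.139, -1.187, 0.783]
contact_force: [1.0, 0.1, 0.4]
opening: 0.0276
grip_force: 0.0
```

```bash
python3 -c "
from h import *
from t import path
p,R,s=pose(); print(p,np.round(s['qpos'],3),s['time'],s['contact_force'])
im,d=read_camera('side')
im2,d2=read_camera('wrist'); cv2.imwrite('pics/s5.png',np.hstack([cv2.resize(im[80:240,160:320],(400,400),interpolation=3),cv2.resize(im2,(400,300)).repeat(1,0) if 0 else cv2.copyMakeBorder(cv2.resize(im2,(400,300)),0,100,0,0,cv2.BORDER_CONSTANT)]))
path([(p,45,68),([.51,-.10,.33],45,30),([.44,0,.30],25,0),([.41,.085,.22],12,0)],s['qpos'])
chain([([.51,-.10,.33],45,30),([.44,0,.30],25,0),([.41,.085,.22],12,0)])
r=nets.masks_of('wrist','fork_1')[:1]
for a in r:
  P=cloud('wrist',a['region'],d2,(p,R)); print(a['conf'],a['box'],P.min(0).round(3),P.max(0).round(3))
"
```

```text
[ 0.52097156 -0.14254378  0.20581246] [-1.008  0.554  1.929  1.167  1.396 -0.919] 10.5833 [0.95788267 0.11256766 0.42210427]
[0.51, -0.1, 0.33] 45 30 [-0.66  0.16  1.6   0.53  1.34  0.01] step 0.1
[0.44, 0, 0.3] 25 0 [-0.17  0.13  1.6   0.    1.41  0.96] step 0.1
[0.41, 0.085, 0.22] 12 0 [0.02 0.15 1.8  0.   1.19 1.38] step 0.04
xyz [ 0.1647 -0.0489 -0.038 ] rot [ 0.0014 -0.8457 -0.0036] rows 5.3
xyz [ 0.0045 -0.1603  0.0488] rot [-0.1163 -0.6598  0.4342] rows 5.0
xyz [ 0.0116 -0.1196  0.1067] rot [0.     0.     0.2889] rows 2.9
0.67 [271.6, 130.1, 296.3, 240.5] [ 0.579 -0.085 -0.247] [1.051 0.421 0.188]
```

View pics/s5.png

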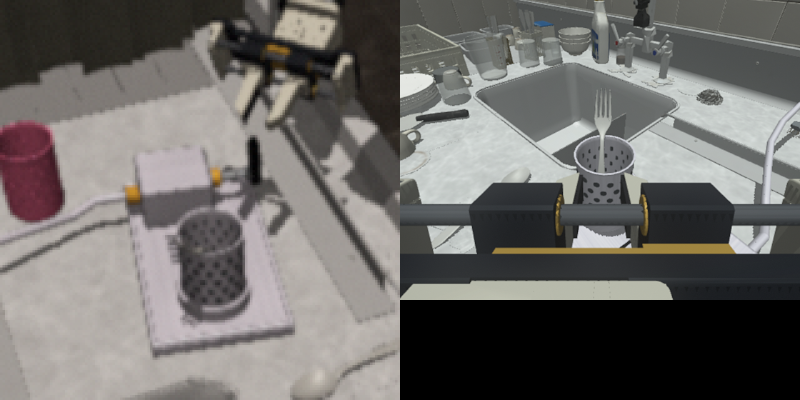

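The wrist view shows the fork standing in the cup, tines up at about (603,110) and leaning on the far rim. Now the spoon.

>>> step_arm([
  {"x":0.165,"y":-0.049,"z":-0.038,"rx":0,"ry":-0.846,"rz":0,"claw":-0.3},
  {"x":0.165,"y":-0.049,"z":-0.038,"rx":0,"ry":-0.846,"rz":0,"claw":-0.3},
  {"x":0.165,"y":-0.049,"z":-0.038,"rx":0,"ry":-0.846,"rz":0,"claw":-0.3},
  {"x":0.165,"y":-0.049,"z":-0.038,"rx":0,"ry":-0.846,"rz":0,"claw":-0.3},
  {"x":0.165,"y":-0.049,"z":-0.038,"rx":0,"ry":-0.846,"rz":0,"claw":-0.3},
  {"x":0.165,"y":-0.049,"z":-0.038,"rx":0,"ry":-0.846,"rz":0,"claw":-0.3},
  {"x":0.165,"y":-0.049,"z":-0.038,"rx":0,"ry":-0.846,"rz":0,"claw":-0.3},
])

```text
time: 11.32
tool_pos: [0.5115, -0.0965, 0.3324]
tool_rot: [3.138, -0.522, 0.793]
contact_force: [-0.3, -0.0, -0.3]
opening: 0.0322
grip_force: 0.0
```

>>> step_arm([
  {"x":0.0045,"y":-0.16,"z":0.049,"rx":-0.116,"ry":-0.66,"rz":0.434,"claw":-0.3},
  {"x":0.0045,"y":-0.16,"z":0.049,"rx":-0.116,"ry":-0.66,"rz":0.434,"claw":-0.3},
  {"x":0.0045,"y":-0.16,"z":0.049,"rx":-0.116,"ry":-0.66,"rz":0.434,"claw":-0.3},
  {"x":0.0045,"y":-0.16,"z":0.049,"rx":-0.116,"ry":-0.66,"rz":0.434,"claw":-0.3},
  {"x":0.0045,"y":-0.16,"z":0.049,"rx":-0.116,"ry":-0.66,"rz":0.434,"claw":-0.3},
  {"x":0.0045,"y":-0.16,"z":0.049,"rx":-0.116,"ry":-0.66,"rz":0.434,"claw":-0.3},
  {"x":0.0045,"y":-0.16,"z":0.049,"rx":-0.116,"ry":-0.66,"rz":0.434,"claw":-0.3},
])

```text
time: 11.9
tool_pos: [0.44, 0.0029, 0.298]
tool_rot: [-3.135, 0.005, 0.44]
contact_force: [-0.5, -0.5, -0.7]
opening: 0.0322
grip_force: 0.0
```

>>> step_arm([
  {"x":0.012,"y":-0.12,"z":0.107,"rx":0,"ry":0,"rz":0.289,"claw":-0.3},
  {"x":0.012,"y":-0.12,"z":0.107,"rx":0,"ry":0,"rz":0.289,"claw":-0.3},
  {"x":0.012,"y":-0.12,"z":0.107,"rx":0,"ry":0,"rz":0.289,"claw":-0.3},
  {"x":0.012,"y":-0.12,"z":0.107,"rx":0,"ry":0,"rz":0.289,"claw":-0.3},
  {"x":0.012,"y":-0.12,"z":0.107,"rx":0,"ry":0,"rz":0.289,"claw":-0.3},
])

```text
time: 12.32
tool_pos: [0.408, 0.087, 0.2179]
tool_rot: [-3.136, 0.006, 0.212]
contact_force: [0.2, -0.0, 0.0]
opening: 0.0325
grip_force: 0.0
```

```bash
python3 -c "
from h import *
p,R,s=pose(); print(p,s['tool_rot'],s['time'])
look('spoon_1','spoon_heel','w6')"
```

```text
[0.40796788 0.08700056 0.21791175] [-3.13629782  0.00610202  0.21222652] 12.3167
spoon_1 0.97 [263.9, 5.4, 305.0, 194.8] dir 10.8 len 0.197 [ 0.386  0.078 -0.002] [0.58  0.137 0.016]
  s 0.008 ctr [0.3964 0.0861 0.0028] w 0.0164 ztop 0.004
  s 0.022 ctr [0.4103 0.0893 0.0043] w 0.0176 ztop 0.0057
  s 0.038 ctr [0.4247 0.0921 0.0062] w 0.0172 ztop 0.0077
  s 0.052 ctr [0.4395 0.0949 0.0089] w 0.0147 ztop 0.0103
  s 0.068 ctr [0.4544 0.0978 0.0108] w 0.0123 ztop 0.0123
  s 0.082 ctr [0.4689 0.1004 0.0128] w 0.0099 ztop 0.0141
  s 0.098 ctr [0.483  0.1032 0.0138] w 0.0064 ztop 0.0149
  s 0.112 ctr [0.4988 0.1063 0.0139] w 0.0052 ztop 0.015
  s 0.128 ctr [0.5148 0.1093 0.0098] w 0.0219 ztop 0.0123
  s 0.143 ctr [0.5285 0.112  0.0056] w 0.0389 ztop 0.0085
  s 0.158 ctr [0.543  0.1146 0.0036] w 0.0431 ztop 0.0076
  s 0.172 ctr [0.5573 0.1174 0.0048] w 0.0433 ztop 0.0083
  s 0.188 ctr [0.5702 0.1197 0.0078] w 0.0312 ztop 0.0104
spoon_1 0.52 [443.5, 0.0, 560.0, 52.5] dir -77.0 len 0.121 [ 0.57  -0.141  0.018] [ 0.62  -0.019  0.136]
  s 0.008 ctr [ 0.5828 -0.0315  0.0853] w 0.0336 ztop 0.123
  s 0.022 ctr [ 0.5732 -0.0482  0.0959] w 0.0105 ztop 0.1327
  s 0.038 ctr [ 0.5722 -0.0627  0.0928] w 0.0044 ztop 0.1263
  s 0.052 ctr [ 0.575  -0.0736  0.0844] w 0.0012 ztop 0.1163
  s 0.068 ctr [ 0.6028 -0.0925  0.0708] w 0.0245 ztop 0.0853
  s 0.082 ctr [ 0.6141 -0.0941  0.0496] w 0.0113 ztop 0.0611
  s 0.113 ctr [ 0.6054 -0.1336  0.0201] w 0.0024 ztop 0.0205
spoon_1 0.74 [[0.477  0.1048 0.0134]]
spoon_heel 0.6 [[0.3912 0.0896 0.0031]]
```

```bash
python3 -c "
from h import *
plan([.490,.1045,.003],down(np.radians(11.1)))"
```

```text
xyz [ 0.1082 -0.0028  0.2903] rot [-0.0026 -0.0005  0.0176] rows 5.6 q [0.02  0.154 1.798 0.002 1.19  1.382]
```

>>> step_arm([
  {"x":0.108,"y":-0.003,"z":0.2,"rx":-0.003,"ry":0,"rz":0.018,"claw":-0.3},
  {"x":0.108,"y":-0.003,"z":0.2,"rx":-0.003,"ry":0,"rz":0.018,"claw":-0.3},
  {"x":0.108,"y":-0.003,"z":0.2,"rx":-0.003,"ry":0,"rz":0.018,"claw":-0.3},
  {"x":0.108,"y":-0.003,"z":0.2,"rx":-0.003,"ry":0,"rz":0.018,"claw":-0.3},
  {"x":0.108,"y":-0.003,"z":0.25,"rx":-0.003,"ry":0,"rz":0.018,"claw":-0.3},
  {"x":0.108,"y":-0.003,"z":0.275,"rx":-0.003,"ry":0,"rz":0.018,"claw":-0.3},
  {"x":0.108,"y":-0.003,"z":0.29,"rx":-0.003,"ry":0,"rz":0.018,"claw":-0.3},
  {"x":0.108,"y":-0.003,"z":0.29,"rx":-0.003,"ry":0,"rz":0.018,"claw":-1},
  {"x":0.108,"y":-0.003,"z":0.29,"rx":-0.003,"ry":0,"rz":0.018,"claw":-1},
  {"x":0.108,"y":-0.003,"z":0.29,"rx":-0.003,"ry":0,"rz":0.018,"claw":-1},
  {"x":0.108,"y":-0.003,"z":0.29,"rx":-0.003,"ry":0,"rz":0.018,"claw":-1},
  {"x":0.108,"y":-0.003,"z":0.29,"rx":-0.003,"ry":0,"rz":0.018,"claw":-1},
], squeeze=25)

```text
time: 13.52
tool_pos: [0.4893, 0.1049, 0.003]
tool_rot: [3.141, -0.0, 0.194]
contact_force: [0.5, -0.2, 0.2]
opening: 0.0076
grip_force: 25.0
```

```bash
python3 -c "
from h import *
from t import path
p,R,s=pose(); print(p,s['tool_rot'],s['opening'])
D=np.radians; cup=np.array([.614,-.057]); h=np.array([np.cos(D(45)),np.sin(D(45))]); v=np.array([-h[1],h[0]])
t=cup+.008*h-.012*v; print(t)
W=[([.48,.09,.32],20,0),([.50,.0,.33],45,20),([*t,.35],45,45),([*t,.31],45,70),([*t,.150],45,70)]
path([(p,11,0)]+W,s['qpos']); chain(W)"
```

```text
[0.48933887 0.104913   0.00296331] [ 3.14075678e+00 -3.55648149e-06  1.93733828e-01] 0.007633075122804473
[ 0.62814214 -0.05982843]
[0.48, 0.09, 0.32] 20 0 [0.03 0.21 1.44 0.   1.48 1.25] step 0.08
[0.5, 0.0, 0.33] 45 20 [-0.36  0.1   1.6   0.33  1.3   0.36] step 0.1
[np.float64(0.6281421356237309), np.float64(-0.05982842712474619), 0.35] 45 45 [-0.58  0.31  1.49  0.81  1.27 -0.02] step 0.05
[np.float64(0.6281421356237309), np.float64(-0.05982842712474619), 0.31] 45 70 [-0.73  0.44  1.77  1.32  1.32 -0.59] step 0.06
[np.float64(0.6281421356237309), np.float64(-0.05982842712474619), 0.15] 45 70 [-0.73  0.72  1.87  1.43  1.25 -0.98] step 0.04
xyz [-0.016   0.0175 -0.4227] rot [ 1.100e-03  1.000e-04 -1.978e-01] rows 7.6
xyz [-0.016   0.1219 -0.0133] rot [ 0.097   0.4373 -0.5499] rows 4.5
xyz [ 0.0696  0.1772 -0.003 ] rot [ 0.      0.5556 -0.    ] rows 3.5
xyz [-0.0377  0.      0.0377] rot [0.     0.5556 0.    ] rows 3.5
xyz [-0.2005  0.      0.073 ] rot [0. 0. 0.] rows 3.8
```

>>> step_arm([
  {"x":0,"y":0,"z":-0.1,"rx":0,"ry":0,"rz":0,"claw":-1},
  {"x":0,"y":0,"z":-0.2,"rx":0,"ry":0,"rz":0,"claw":-1},
  {"x":-0.016,"y":0.0175,"z":-0.422,"rx":0,"ry":0,"rz":-0.198,"claw":-1},
  {"x":-0.016,"y":0.0175,"z":-0.422,"rx":0,"ry":0,"rz":-0.198,"claw":-1},
  {"x":-0.016,"y":0.0175,"z":-0.422,"rx":0,"ry":0,"rz":-0.198,"claw":-1},
  {"x":-0.016,"y":0.0175,"z":-0.422,"rx":0,"ry":0,"rz":-0.198,"claw":-1},
  {"x":-0.016,"y":0.0175,"z":-0.422,"rx":0,"ry":0,"rz":-0.198,"claw":-1},
  {"x":-0.016,"y":0.0175,"z":-0.422,"rx":0,"ry":0,"rz":-0.198,"claw":-1},
  {"x":-0.016,"y":0.0175,"z":-0.422,"rx":0,"ry":0,"rz":-0.198,"claw":-1},
  {"x":-0.016,"y":0.0175,"z":-0.422,"rx":0,"ry":0,"rz":-0.198,"claw":-1},
])

```text
time: 14.35
tool_pos: [0.4802, 0.0903, 0.3205]
tool_rot: [3.14, -0.002, 0.35]
contact_force: [0.1, -0.2, -0.8]
opening: 0.0074
grip_force: 25.0
```

>>> step_arm([
  {"x":-0.016,"y":0.122,"z":-0.013,"rx":0.097,"ry":0.437,"rz":-0.55,"claw":-1},
  {"x":-0.016,"y":0.122,"z":-0.013,"rx":0.097,"ry":0.437,"rz":-0.55,"claw":-1},
  {"x":-0.016,"y":0.122,"z":-0.013,"rx":0.097,"ry":0.437,"rz":-0.55,"claw":-1},
  {"x":-0.016,"y":0.122,"z":-0.013,"rx":0.097,"ry":0.437,"rz":-0.55,"claw":-1},
  {"x":-0.016,"y":0.122,"z":-0.013,"rx":0.097,"ry":0.437,"rz":-0.55,"claw":-1},
  {"x":-0.016,"y":0.122,"z":-0.013,"rx":0.097,"ry":0.437,"rz":-0.55,"claw":-1},
])

```text
time: 14.85
tool_pos: [0.4983, -0.001, 0.3264]
tool_rot: [-3.138, -0.348, 0.786]
contact_force: [0.3, 0.0, -0.5]
opening: 0.0074
grip_force: 25.0
```

```bash
python3 -c "
from h import *
p,R,s=pose(); print(p,s['tool_rot'],s['opening'],s['time'])
t=(.6296,-.0556)
chain([([.56,-.08,.36],45,45),([*t,.33],45,70),([*t,.148],45,70)])"
```

```text
[ 0.49829851 -0.00099663  0.32638832] [-3.13818306 -0.34759431  0.78609828] 0.007440099551144046 14.85
xyz [-0.0002  0.1325 -0.0482] rot [-4.800e-03  5.574e-01 -2.000e-04] rows 3.5
xyz [0.0344 0.0426 0.091 ] rot [0.     0.5556 0.    ] rows 3.5
xyz [-0.228  0.     0.083] rot [0. 0. 0.] rows 4.4
```

>>> step_arm([
  {"x":0,"y":0.1325,"z":-0.048,"rx":-0.005,"ry":0.557,"rz":0,"claw":-1},
  {"x":0,"y":0.1325,"z":-0.048,"rx":-0.005,"ry":0.557,"rz":0,"claw":-1},
  {"x":0,"y":0.1325,"z":-0.048,"rx":-0.005,"ry":0.557,"rz":0,"claw":-1},
  {"x":0,"y":0.1325,"z":-0.048,"rx":-0.005,"ry":0.557,"rz":0,"claw":-1},
  {"x":0,"y":0.1325,"z":-0.048,"rx":-0.005,"ry":0.557,"rz":0,"claw":-1},
])

```text
time: 15.27
tool_pos: [0.5607, -0.08, 0.3589]
tool_rot: [-3.131, -0.784, 0.772]
contact_force: [-0.1, 0.1, -1.0]
opening: 0.0077
grip_force: 25.0
```

>>> step_arm([
  {"x":0.034,"y":0.043,"z":0.091,"rx":0,"ry":0.556,"rz":0,"claw":-1},
  {"x":0.034,"y":0.043,"z":0.091,"rx":0,"ry":0.556,"rz":0,"claw":-1},
  {"x":0.034,"y":0.043,"z":0.091,"rx":0,"ry":0.556,"rz":0,"claw":-1},
  {"x":0.034,"y":0.043,"z":0.091,"rx":0,"ry":0.556,"rz":0,"claw":-1},
  {"x":0.034,"y":0.043,"z":0.091,"rx":0,"ry":0.556,"rz":0,"claw":-1},
  {"x":0.034,"y":0.043,"z":0.091,"rx":0,"ry":0.556,"rz":0,"claw":-1},
])

```text
time: 15.77
tool_pos: [0.6311, -0.0531, 0.3312]
tool_rot: [-3.135, -1.217, 0.781]
contact_force: [-0.3, 0.1, 0.3]
opening: 0.0075
grip_force: 25.0
```

```bash
python3 -c "
from h import *
p,R,s=pose(); print(p,s['tool_rot'],s['opening'],s['time'])
im2,d2=read_camera('wrist'); cv2.imwrite('pics/w7.png',im2)
for r in nets.masks_of('wrist','fork_1')[:1]:
  P=cloud('wrist',r['region'],d2,(p,R)); P=P[(P[:,2]>.1)&(P[:,2]<.24)]; print('fork',r['conf'],r['box'],P.min(0),P.max(0),len(P))
for r in nets.masks_of('wrist','spoon_1')[:1]: print(r['conf'],r['box'])
t=(.6296,-.0556)
chain([([*t,.148],45,70)])"
```

```text
[ 0.63114416 -0.05307099  0.33121459] [-3.13546879 -1.21749023  0.78097186] 0.00749801351646564 15.7667
0.85 [238.6, 80.5, 323.7, 348.2]
xyz [-0.2338 -0.0013  0.0818] rot [0.0012 0.0029 0.0064] rows 4.5
```

View pics/w7.png

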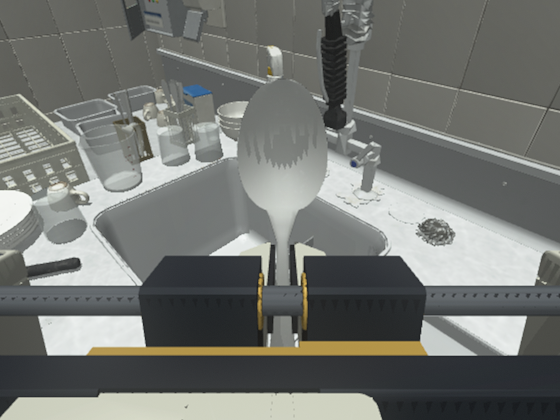

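The spoon is held straight, with its bowl centred at about (282,145). Lowering it.

>>> step_arm([
  {"x":-0.06,"y":0,"z":0.02,"rx":0,"ry":0,"rz":0.006,"claw":-1},
  {"x":-0.11,"y":-0.001,"z":0.039,"rx":0,"ry":0,"rz":0.006,"claw":-1},
  {"x":-0.15,"y":-0.001,"z":0.053,"rx":0,"ry":0,"rz":0.006,"claw":-1},
  {"x":-0.18,"y":-0.001,"z":0.063,"rx":0,"ry":0,"rz":0.006,"claw":-1},
  {"x":-0.18,"y":-0.001,"z":0.063,"rx":0,"ry":0,"rz":0.006,"claw":-1},
])

```text
time: 16.33
tool_pos: [0.629, -0.0547, 0.1858]
tool_rot: [-3.12, -1.218, 0.764]
contact_force: [-0.1, 0.8, -1.0]
opening: 0.0079
grip_force: 25.0
```

>>> step_arm([
  {"x":-0.027,"y":0,"z":0.0095,"rx":0,"ry":0,"rz":0,"claw":-1},
  {"x":-0.054,"y":0,"z":0.019,"rx":0,"ry":0,"rz":0,"claw":-1},
  {"x":-0.054,"y":0,"z":0.019,"rx":0,"ry":0,"rz":0,"claw":-1},
])

```text
time: 16.58
tool_pos: [0.6295, -0.0557, 0.1457]
tool_rot: [-3.133, -1.22, 0.776]
contact_force: [-0.7, 0.4, -0.4]
opening: 0.0076
grip_force: 25.0
```

Release and back off, as with the fork.

>>> step_arm([
  {"x":0,"y":0,"z":0,"rx":0,"ry":0,"rz":0,"claw":-0.5},
  {"x":0,"y":0,"z":0,"rx":0,"ry":0,"rz":0,"claw":-0.5},
  {"x":0,"y":0,"z":0,"rx":0,"ry":0,"rz":0,"claw":-0.5},
  {"x":0,"y":0,"z":0,"rx":0,"ry":0,"rz":0,"claw":-0.5},
  {"x":0,"y":0,"z":0,"rx":0,"ry":0,"rz":0,"claw":-0.5},
  {"x":0,"y":0,"z":-0.04,"rx":0,"ry":0,"rz":0,"claw":-0.5},
  {"x":0,"y":0,"z":-0.08,"rx":0,"ry":0,"rz":0,"claw":-0.5},
  {"x":0,"y":0,"z":-0.13,"rx":0,"ry":0,"rz":0,"claw":-0.5},
  {"x":0,"y":0,"z":-0.18,"rx":0,"ry":0,"rz":0,"claw":-0.5},
  {"x":0,"y":0,"z":-0.2,"rx":0,"ry":0,"rz":0,"claw":-0.5},
  {"x":0,"y":0,"z":-0.2,"rx":0,"ry":0,"rz":0,"claw":-0.5},
])

```text
time: 17.5
tool_pos: [0.5288, -0.1587, 0.1994]
tool_rot: [3.135, -1.221, 0.784]
contact_force: [-0.6, -0.3, -0.0]
opening: 0.0231
grip_force: 0.0
```

```bash
python3 -c "
from h import *
from t import path
p,R,s=pose(); print(p,np.round(s['qpos'],3),s['time'],s['contact_force'])
im2,d2=read_camera('wrist'); cv2.imwrite('pics/w8.png',im2)
"
```

```text
[ 0.52883168 -0.15872009  0.19941253] [-1.02   0.604  1.891  1.182  1.424 -0.938] 17.5 [-0.57383231 -0.33482761 -0.0270515 ]
```

View pics/w8.png

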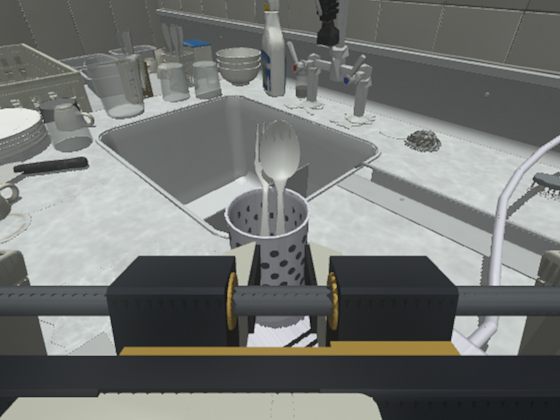

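Both stand in the cup: fork tines at about (262,150), spoon bowl at (281,145). The cup is still in its seat. Next I'll look at the valve grip from beside it.

```bash
python3 -c "
from h import *
from t import path
p,R,s=pose()
W=[([.49,-.22,.32],60,35),([.475,-.31,.27],81,0)]
path([(p,45,70)]+W,s['qpos']); chain(W)"
```

```text
[0.49, -0.22, 0.32] 60 35 [-0.9   0.36  1.39  0.56  1.63 -0.41] step 0.08
[0.475, -0.31, 0.27] 81 0 [-0.71  0.39  1.33  0.    1.42 -0.56] step 0.06
xyz [ 0.1189  0.0227 -0.1458] rot [ 0.2751 -0.772  -0.21  ] rows 5.3
xyz [-0.1316  0.0427 -0.0107] rot [ 0.1425 -0.7689 -0.452 ] rows 5.7
```

>>> step_arm([
  {"x":0.119,"y":0.023,"z":-0.146,"rx":0.275,"ry":-0.772,"rz":-0.21,"claw":-0.26},
  {"x":0.119,"y":0.023,"z":-0.146,"rx":0.275,"ry":-0.772,"rz":-0.21,"claw":-0.26},
  {"x":0.119,"y":0.023,"z":-0.146,"rx":0.275,"ry":-0.772,"rz":-0.21,"claw":-0.26},
  {"x":0.119,"y":0.023,"z":-0.146,"rx":0.275,"ry":-0.772,"rz":-0.21,"claw":-0.26},
  {"x":0.119,"y":0.023,"z":-0.146,"rx":0.275,"ry":-0.772,"rz":-0.21,"claw":-0.26},
  {"x":0.119,"y":0.023,"z":-0.146,"rx":0.275,"ry":-0.772,"rz":-0.21,"claw":-0.26},
  {"x":0.119,"y":0.023,"z":-0.146,"rx":0.275,"ry":-0.772,"rz":-0.21,"claw":-0.26},
])

```text
time: 18.13
tool_pos: [0.4923, -0.2166, 0.3208]
tool_rot: [3.139, -0.61, 1.057]
contact_force: [0.7, 0.6, -0.9]
opening: 0.0339
grip_force: 0.0
```

>>> step_arm([
  {"x":-0.132,"y":0.043,"z":-0.011,"rx":0.1425,"ry":-0.769,"rz":-0.452,"claw":-0.26},
  {"x":-0.132,"y":0.043,"z":-0.011,"rx":0.1425,"ry":-0.769,"rz":-0.452,"claw":-0.26},
  {"x":-0.132,"y":0.043,"z":-0.011,"rx":0.1425,"ry":-0.769,"rz":-0.452,"claw":-0.26},
  {"x":-0.132,"y":0.043,"z":-0.011,"rx":0.1425,"ry":-0.769,"rz":-0.452,"claw":-0.26},
  {"x":-0.132,"y":0.043,"z":-0.011,"rx":0.1425,"ry":-0.769,"rz":-0.452,"claw":-0.26},
  {"x":-0.132,"y":0.043,"z":-0.011,"rx":0.1425,"ry":-0.769,"rz":-0.452,"claw":-0.26},
  {"x":-0.132,"y":0.043,"z":-0.011,"rx":0.1425,"ry":-0.769,"rz":-0.452,"claw":-0.26},
  {"x":-0.132,"y":0.043,"z":-0.011,"rx":0.1425,"ry":-0.769,"rz":-0.452,"claw":-0.26},
])

```text
time: 18.8
tool_pos: [0.476, -0.3072, 0.2678]
tool_rot: [-3.139, -0.006, 1.418]
contact_force: [-0.7, -0.7, -0.5]
opening: 0.0339
grip_force: 0.0
```

```bash
python3 -c "
from h import *
p,R,s=pose(); print(p,s['tool_rot'],s['opening'],s['time'])
im,d=read_camera('wrist'); cv2.imwrite('pics/w9.png',im); np.save('w9.npy',d)
for q in ['pull_grip','gland_mouth','rinser','cup','fork_1','spoon_1']:
  for r in nets.masks_of('wrist',q)[:1]:
    P=cloud('wrist',r['region'],d,(p,R)); print(q,round(r['conf'],2),r['box'],P.min(0).round(3),P.max(0).round(3),np.median(P,0).round(4))
    if q=='pull_grip':
      Q=P[P[:,2]>.108]; print('top',len(Q),Q.mean(0).round(4),cv2.minAreaRect((Q[:,:2]*1000).astype(np.float32)))
    if q=='rinser':
      Q=P[(P[:,2]>.08)&(P[:,2]<.094)]; print('boxtop',len(Q),cv2.minAreaRect((Q[:,:2]*1000).astype(np.float32)))
  for r in nets.landmark_of('wrist',q)[:1]:
    v,u=r['pixel']; print(q,round(r['conf'],2),round(u),round(v),world('wrist',[u,v],d[int(v),int(u)],(p,R)).round(4))
"
```

```text
[ 0.47603343 -0.30715487  0.26783708] [-3.13882822 -0.0059914   1.41799408] 0.03388113287621689 18.8
pull_grip 0.73 [278.8, 77.5, 337.3, 113.9] [ 0.485 -0.234 -0.   ] [ 0.543 -0.198  0.119] [ 0.5033 -0.2236  0.104 ]
top 480 [ 0.495  -0.2205  0.1138] ((495.10772705078125, -220.4757537841797), (27.835906982421875, 14.723764419555664), 81.16040802001953)
pull_grip 0.56 286 96 [[ 0.4928 -0.2199  0.1159]]
gland_mouth 0.89 [283.5, 0.0, 559.8, 155.3] [ 0.485 -0.307 -0.002] [ 0.784 -0.118  0.119] [ 0.5827 -0.2152  0.0221]
gland_mouth 0.59 335 100 [[ 0.5427 -0.2298  0.07  ]]
rinser 0.97 [281.0, 0.6, 560.0, 153.9] [ 0.484 -0.307 -0.003] [ 0.798 -0.118  0.119] [ 0.5829 -0.2153  0.0221]
boxtop 8653 ((603.520751953125, -239.0340576171875), (85.15570831298828, 95.28264617919922), 80.24667358398438)
rinser 0.8 363 14 [[ 0.59   -0.1444  0.0197]]
cup 0.74 [490.5, 125.9, 560.0, 202.2] [ 0.739 -0.371  0.   ] [ 0.787 -0.295  0.116] [ 0.7456 -0.3253  0.0622]
cup 0.9 522 156 [[ 0.7444 -0.3207  0.0564]]
```

View pics/w9.png

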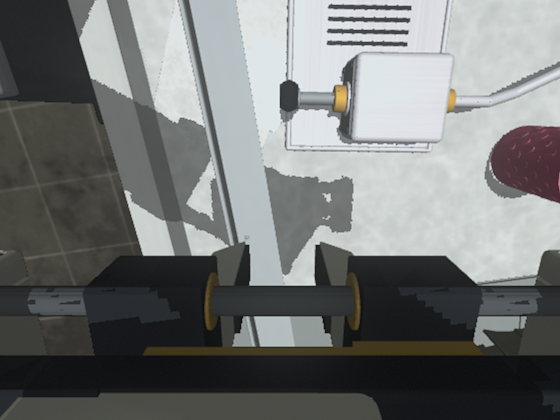

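The grip's top is at about (289,96), the rod and brass nut at (340,97), and the valve box axis lies at -9.6°. I'll move over the grip and pinch it along the pull direction.

```bash
python3 -c "
from h import *
chain([([.495,-.2205,.17],80.4,0),([.495,-.2205,.078],80.4,0)])"
```

```text
xyz [0.1207 0.0073 0.1323] rot [-0.0017 -0.0021  0.0169] rows 3.2
xyz [0.     0.     0.1227] rot [0. 0. 0.] rows 2.2
```

>>> step_arm([
  {"x":0.1207,"y":0.0073,"z":0.132,"rx":-0.002,"ry":-0.002,"rz":0.017,"claw":-0.26},
  {"x":0.1207,"y":0.0073,"z":0.132,"rx":-0.002,"ry":-0.002,"rz":0.017,"claw":-0.26},
  {"x":0.1207,"y":0.0073,"z":0.132,"rx":-0.002,"ry":-0.002,"rz":0.017,"claw":-0.26},
  {"x":0.1207,"y":0.0073,"z":0.132,"rx":-0.002,"ry":-0.002,"rz":0.017,"claw":-0.26},
  {"x":0.1207,"y":0.0073,"z":0.132,"rx":-0.002,"ry":-0.002,"rz":0.017,"claw":-0.26},
  {"x":0.1207,"y":0.0073,"z":0.132,"rx":-0.002,"ry":-0.002,"rz":0.017,"claw":-0.26},
])

```text
time: 19.95
tool_pos: [0.4956, -0.2208, 0.1709]
tool_rot: [3.141, 0.001, 1.404]
contact_force: [0.1, -0.2, -0.0]
opening: 0.0339
grip_force: 0.0
```

```bash
python3 -c "
from h import *
p,R,s=pose(); print(p,s['tool_rot'],np.round(s['qpos'],2))
chain([([.495,-.2205,.078],80.4,0)])"
```

```text
[ 0.49555142 -0.22084336  0.17089446] [3.14054214e+00 7.90185529e-04 1.40443140e+00] [-0.56  0.42  1.56 -0.    1.16 -0.39]
xyz [ 0.0004 -0.0009  0.1239] rot [0.0013 0.001  0.0015] rows 2.2
```

>>> step_arm([
  {"x":0,"y":-0.001,"z":0.05,"rx":0,"ry":0,"rz":0.0015,"claw":-0.26},
  {"x":0,"y":-0.001,"z":0.09,"rx":0,"ry":0,"rz":0.0015,"claw":-0.26},
  {"x":0,"y":-0.001,"z":0.124,"rx":0,"ry":0,"rz":0.0015,"claw":-0.26},
  {"x":0,"y":-0.001,"z":0.124,"rx":0,"ry":0,"rz":0.0015,"claw":-0.26},
  {"x":0,"y":-0.001,"z":0.124,"rx":0,"ry":0,"rz":0.0015,"claw":-1},
  {"x":0,"y":-0.001,"z":0.124,"rx":0,"ry":0,"rz":0.0015,"claw":-1},
  {"x":0,"y":-0.001,"z":0.124,"rx":0,"ry":0,"rz":0.0015,"claw":-1},
  {"x":0,"y":-0.001,"z":0.124,"rx":0,"ry":0,"rz":0.0015,"claw":-1},
  {"x":0,"y":-0.001,"z":0.124,"rx":0,"ry":0,"rz":0.0015,"claw":-1},
], squeeze=30)

```text
time: 20.7
tool_pos: [0.4948, -0.2214, 0.0795]
tool_rot: [3.139, 0.002, 1.402]
contact_force: [-3.1, -2.0, 6.6]
opening: 0.0157
grip_force: 30.0
```

```bash
cat > st.py <<'E'
from h import *
p,R,s=pose(); n=np.array([-.986,.1668]); print('p',p.round(4),'along pull',(p[:2]@n).round(5),'F pull',np.dot(s['contact_force'][:2],n).round(2),np.round(s['contact_force'],1),'open',round(s['opening'],4),s['grip_force'],s['time'])
E
python3 st.py
```

```text
p [ 0.4948 -0.2214  0.0795] along pull -0.5248 F pull 2.73 [-3.1 -2.   6.6] open 0.0157 30.005677342414856 20.7
```

>>> step_arm([
  {"x":0,"y":-0.01,"z":-0.002,"rx":0,"ry":0,"rz":0,"claw":-1},
  {"x":0,"y":-0.02,"z":-0.002,"rx":0,"ry":0,"rz":0,"claw":-1},
  {"x":0,"y":-0.03,"z":-0.002,"rx":0,"ry":0,"rz":0,"claw":-1},
  {"x":0,"y":-0.036,"z":-0.002,"rx":0,"ry":0,"rz":0,"claw":-1},
  {"x":0,"y":-0.036,"z":-0.002,"rx":0,"ry":0,"rz":0,"claw":-1},
  {"x":0,"y":-0.036,"z":-0.002,"rx":0,"ry":0,"rz":0,"claw":-1},
  {"x":0,"y":-0.036,"z":-0.002,"rx":0,"ry":0,"rz":0,"claw":-1},
], squeeze=40)

```text
time: 21.28
tool_pos: [0.4695, -0.2171, 0.0796]
tool_rot: [3.136, 0.002, 1.402]
contact_force: [6.9, -3.9, -9.3]
opening: 0.0162
grip_force: 40.0
```

```bash
python3 st.py
```

```text
p [ 0.4695 -0.2171  0.0796] along pull -0.49911 F pull -7.49 [ 6.9 -3.9 -9.3] open 0.0162 40.00698387622833 21.2833
```

>>> step_arm([
  {"x":0,"y":-0.004,"z":0.001,"rx":0,"ry":0,"rz":0,"claw":-1},
  {"x":0,"y":-0.0075,"z":0.001,"rx":0,"ry":0,"rz":0,"claw":-1},
  {"x":0,"y":-0.0075,"z":0.001,"rx":0,"ry":0,"rz":0,"claw":-1},
  {"x":0,"y":-0.0075,"z":0.001,"rx":0,"ry":0,"rz":0,"claw":-1},
  {"x":0,"y":-0.0075,"z":0.001,"rx":0,"ry":0,"rz":0,"claw":-1},
])

```text
time: 21.7
tool_pos: [0.4647, -0.2163, 0.0795]
tool_rot: [3.135, 0.003, 1.402]
contact_force: [8.4, -3.8, -4.0]
opening: 0.0154
grip_force: 40.0
```

```bash
python3 st.py
python3 - <<'E'
from h import *
im,d=read_camera('side'); im2,d2=read_camera('top'); 
A=cv2.resize(im[125:175,215:295],(800,500),interpolation=3)
for q in ['pull_grip','cup','mug_1','scraper','fork_1','spoon_1']:
  for r in nets.masks_of('side',q)[:1]:
    P=cloud('side',r['region'],d); print(q,round(r['conf'],2),np.round(r['box']),np.median(P,0).round(3) if len(P) else '',P[:,2].max() if len(P) else '')
for q in ['pull_grip','gland_mouth']:
  for r in nets.landmark_of('side',q)[:1]:
    v,u=r['pixel']; print(q,round(r['conf'],2),round(u),round(v),world('side',[u,v],d[int(v),int(u)]).round(4))
B=cv2.resize(im[60:260,200:440],(400,333))
g=project('side',[.545,-.229,.06]); print(g)
u,v=int(g[0]),int(g[1]); A=cv2.resize(im[v-25:v+25,u-35:u+45],(800,500),interpolation=cv2.INTER_CUBIC)
cv2.imwrite('pics/z10.png',A)
E
```

```text
p [ 0.4647 -0.2163  0.0795] along pull -0.49424 F pull -8.87 [ 8.4 -3.8 -4. ] open 0.0154 40.021178126335144 21.7
pull_grip 0.72 [251. 136. 277. 151.] [ 0.477 -0.211  0.07 ] 0.12320837294629676
cup 0.83 [232. 164. 257. 202.] [ 0.615 -0.036  0.1  ] 0.18792073062932416
mug_1 0.78 [357. 275. 380. 303.] [0.422 0.392 0.036] 0.05285446923331016
scraper 0.57 [320. 320. 403. 349.] [0.459 0.489 0.008] 0.05514608221371638
spoon_1 0.31 [ 33. 134. 278. 224.] [ 0.633 -0.19   0.024] 0.13635160461190549
pull_grip 0.52 270 140 [[ 0.473  -0.2056  0.1   ]]
gland_mouth 0.71 248 149 [[ 0.5246 -0.2816  0.02  ]]
(np.float64(247.55765932063358), np.float64(150.44139517747138))
```

View pics/z10.png

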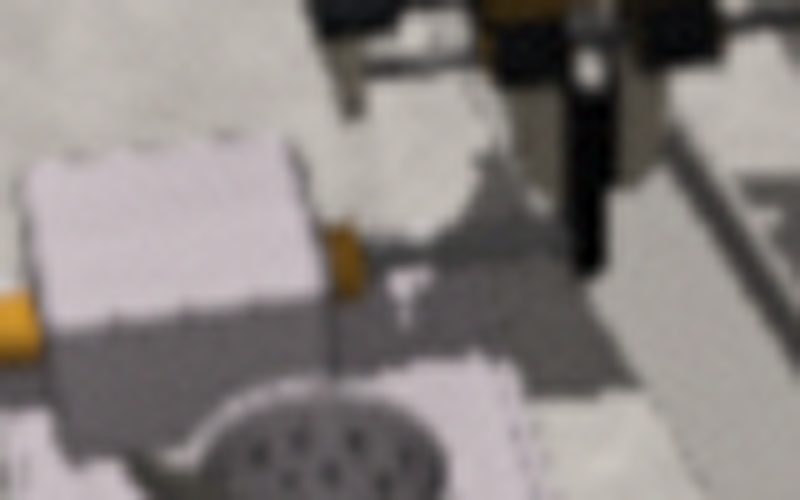

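>>> step_arm([
  {"x":0,"y":-0.0013,"z":0,"rx":0,"ry":0,"rz":0,"claw":-1},
  {"x":0,"y":-0.0013,"z":0,"rx":0,"ry":0,"rz":0,"claw":-1},
  {"x":0,"y":-0.0013,"z":0,"rx":0,"ry":0,"rz":0,"claw":-1},
  {"x":0,"y":-0.0013,"z":0,"rx":0,"ry":0,"rz":0,"claw":-1},
  {"x":0,"y":-0.0013,"z":0,"rx":0,"ry":0,"rz":0,"claw":-1},
  {"x":0,"y":-0.0013,"z":0,"rx":0,"ry":0,"rz":0,"claw":-1},
])

```text
time: 22.7
tool_pos: [0.4638, -0.2162, 0.0795]
tool_rot: [3.135, 0.003, 1.402]
contact_force: [8.2, -3.8, -4.4]
opening: 0.0157
grip_force: 40.0
```

```bash
python3 st.py
python3 - <<'E'
from h import *
# utensils in cup: heights of what sticks out, from the side and top depth
for cam in ['side','top']:
    im,d=read_camera(cam); P=cloud(cam,np.ones(d.shape,bool),d)
    Q=P[(np.hypot(P[:,0]-.63,P[:,1]+.04)<.09)&(P[:,2]>.145)&(P[:,2]<.26)]; print(cam,len(Q),Q.min(0).round(3) if len(Q) else '',Q.max(0).round(3) if len(Q) else '')
E
python3 st.py
```

```text
p [ 0.4638 -0.2162  0.0795] along pull -0.49335 F pull -8.73 [ 8.2 -3.8 -4.4] open 0.0157 40.021573305130005 22.7
side 83 [ 0.642 -0.035  0.145] [0.68  0.004 0.197]
top 0  
p [ 0.4638 -0.2161  0.0795] along pull -0.49333 F pull -8.23 [ 7.8 -3.2 -3.9] open 0.0158 40.021578669548035 22.8
```

```bash
python3 -c "
from cell import robot
print(robot.hand_in())"
```

```text
the job is handed in; nothing more can be done
None
```

I handed the job in with the fork and spoon standing handle-down in the perforated cup and the valve grip still held about 31.5 mm out, between where the first ring starts to show (30 mm) and is clear of the nut (33 mm); that figure comes from arm position and spring force, as the rings were too small to see in the camera pictures.

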